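# Fill up the tin of turning blanks

### The job

The round tin by the lathe keeps turning blanks standing in a honeycomb, one in the middle and six around it, but two places in the ring are empty. Stand the two long blanks that are as thin as those in the tin upright in the two empty places, one in each, down on the tin's floor, and let go of them. The thick blank and the spare short one are not needed: leave them standing on the bench.

Things in the scene. Friction and masses are not known exactly. Their poses are not given: they have to be found in the camera images.
- long_a_mid (a point): Light wood rod, 32 mm diameter, 120 mm long, about 0.07 kg, standing loose and upright on the bench. This point is its centre, 60 mm above its foot; z runs along the rod. Grasp it from above across its diameter, 20 to 35 mm above this point: lower, its top would meet the palm; there the fingers stay above the short blanks when it stands in the tin.
- long_b_mid (a point): The other such rod, identical, its centre likewise. With them on the bench, in random order, at least 90 mm apart centre to centre, stand two bystanders: a thick rod (50 mm diameter, 110 mm tall) and a spare short blank (32 mm diameter, 50 mm tall). All stand at least 40 mm clear of the tin.
- place_1 (a point): One empty place in the round steel tin: a point on its inner floor, 6 mm above the bench, at the middle of the gap; z is up. The tin is fixed to the bench: 140 mm outside diameter, 4 mm wall, rim 55 mm above the bench. A gap leaves about 9 mm of play every way round a 32 mm rod.
- place_2 (a point): The other empty place, likewise, 82 mm from the first across the tin's centre. In the tin stand five loose short blanks (32 mm diameter, 50 mm tall, tops 56 mm above the bench): one at the centre, four in the ring, 41 mm from the centre.
Mind the look-alikes: they are no part of the job. What is shaped like the part that bears long_b_mid but blue or green is not meant.

How it is judged (in metres and radians):
At the end, for the whole second after the job is handed in: One long blank stands in each of the two empty places, either way round: axis within 20 mm of the middle of the place, foot within 10 mm of the tin's floor, upright within 10 degrees, at rest; the thick and the spare short blank stay standing, within 50 mm of where they were (((horizontal distance between long_a_mid and place_1 below 0.02 m and z of long_a_mid in the frame of place_1 between 0.05 and 0.07 m and horizontal distance between long_b_mid and place_2 below 0.02 m and z of long_b_mid in the frame of place_2 between 0.05 and 0.07 m) or (horizontal distance between long_a_mid and place_2 below 0.02 m and z of long_a_mid in the frame of place_2 between 0.05 and 0.07 m and horizontal distance between long_b_mid and place_1 below 0.02 m and z of long_b_mid in the frame of place_1 between 0.05 and 0.07 m)) and angle between each of long_a_mid, long_b_mid's own z axis and vertical below 0.18 rad and linear speed of each of long_a, long_b below 0.02 m/s); the robot touches nothing.
It fails at once if the thick blank or the spare short one is knocked over or moved more than 50 mm (angle between any of thick, spare's own z axis and vertical above 0.35 rad or distance of any of thick, spare from where it was at the start of the episode above 0.05 m).
It also fails if it takes over 61 s, if anything falls off the work surface, if the arm or the gripper's body presses on something with over 40 N, if the wrist force passes 120 N, or if a joint passes its speed limit or range.

### The arm

A 7-joint arm with a two-finger parallel gripper is mounted at the origin on the work surface. World frame = base frame: x ahead of the robot, y to its left, z up, the work surface at z = 0. Lengths are in m, angles in degrees, forces in N, time in s.
With the tool pointing down it reaches from about 0.4 to 0.875 m from the base axis. Payload 4.4 kg.
Tool frame: the origin (TCP) lies between the finger pads; the fingertips stand 22 mm ahead of it and the grasp point (between the pads) lies 3 mm ahead of it; z points along the fingers, y is the direction in which the jaws open and shut (so a half turn about z gives the same grasp; the last joint's range is limited). The gripper opens to 85 mm and grips with 20 to 120 N. Pads are 22 mm wide; open, the fingers measure 114 mm over their backs; the gripper's body (76 mm by 85 mm) begins 54 mm behind the grasp point. The pads swing forward as they close: fully open they stand 13 mm farther back than shut.
Start: joints at [68.022, 36.005, 2.206, 86.941, -1.547, 57.084, -1.146], TCP at [0.203, -0.617, 0.253] pointing down, gripper open.
Joint ranges: [-175.42, 175.42], [-21.48, 121.26], [-71.46, 75.88], [10.55, 141.38], [-63.04, 243.04], [13.31, 113.54], [-168.57, 168.57]. Speed limits (degrees/s): [147.25, 147.25, 180, 180, 180, 180, 180].

### API

Orientations are given as a 3x3 rotation matrix whose columns are the frame's x, y, z axes.
In Python, from station import ctrl, camera, calibration, silhouettes gives the robot as it stands. The module is installed in compiled form; this text tells all that it offers.
- The arm moves only by the tool servo_tool, never from a script. Its argument "plan" is a list of rows, each an object of numbers: "gripper": the finger opening in cm, from 0 to 8.54; "tx", "ty", "tz": the shift along the tool's x, y, z in cm; "yaw": the turn about the tool's z in degrees. In form: [{"gripper": .., "tx": .., "ty": .., "tz": .., "yaw": ..}, ...]. A call has exactly 5 rows; each row shifts and turns the commanded pose from where the row before left it, along the tool's axes as they then stand; what a row does not reach is not made up. A row lasts 1/8 s, in which the tool goes at most 62.5 mm and 10.7 degrees, less where a joint would pass 70% of its speed; a pose out of reach is approached as far as the arm can. A call is refused whole if a number of a shift passes 6.25 or a number of a turn 10.7, either way. A call with a gripper value outside its range is refused whole. The fingers move at their own pace and stop on an object; the grip force is fixed at half the most. Time passes only in rows, so rows that do not move let the fingers close, or fill a call up. It gives the time, the measured TCP pose, the force and the opening at its end, in the units of the state.
- ctrl.sense(): the state, without advancing time (a new reading comes with each control period).
- camera(name): name is "scene" or "top" or "wrist"; returns the picture (420x560x3 uint8, red, green, blue); there is no depth.
- calibration(name): a dict with "camera_matrix" (3x3 intrinsics, pixels), "k1" (the pictures are not rectified: a ray, as slopes to the right and down, at radius r is drawn at 1 + k1 r^2 times it, then the intrinsics apply), "rvec" (rotation vector, rad) and "tvec" (3), from world to camera coordinates, as OpenCV has them. Camera axes: x right, y down, z forward; pixel columns grow to the right and rows downward; lengths in m; the calibration is good to about 2 mm. A picture is of the moment at which its call begins: read the wrist's pose just before it. calibration takes no time and is no camera call; for the wrist camera it gives the pose at the moment of the call.
- ctrl.close_job(): hands the job in, once; it reports no verdict.
Trained networks look in the newest picture that a camera, given by its name, has taken for a name from the list of things; names that differ only in an ending like _2 or _b are one class to them, and where a whole thing is asked for, a point or a joint stands for the part that bears it (a point fixed in the world has none). Each returns a list of dicts, best first, with "conf" (0 to 1); they miss things now and then, are a little off and sometimes report something else, mostly with a low value. They report only what shows in the picture. A call takes as long as a camera call. They do not tell look-alikes from the thing itself.
- silhouettes(query, camera): "mask" (420x560 bool, what is visible of it) and "rect" ([left, top, right, bottom] in pixels, round what is visible of it).
The state is a dict: "clock": time; "joints": joint angles; "joint_velocities": joint speeds; "joint_torque": joint torques, N m; "position": TCP position; "ee_rot": TCP orientation; "contact_force": force on the tool from outside, world axes, zero at the start; "ft_torque": the same for the moment, N m; "grip_width": finger opening in m.
Only numpy, scipy, OpenCV 4.12 (cv2) and the standard library are available. Lean on these libraries where they do the work, as an engineer would, in place of code of your own. Each camera call takes 0.05 s, during which the arm holds its last target.

## Working session

There is one attempt and no reset: what is moved stays moved. The work goes in short steps, Python scripts to look and compute and a tool call to move; the robot and the scene stay as the last step left them, time stands still between calls to the robot, and variables do not carry over. Pictures are saved under pics/ and viewed, and the job is handed in when it is done.

Besides the shell and the picture viewer there is one more tool, called after "Emit:" as name([rows], argument=value, ...), one row to a line, values as JSON. servo_tool: Moves the arm, as the interface text tells. Its arguments: {"type":"object","properties":{"plan":{"type":"array"}},"required":["plan"]}

```bash
mkdir -p pics; python3 - <<'E'
from station import ctrl,camera,calibration,silhouettes
import cv2,numpy as np
s=ctrl.sense();print({k:np.round(v,3).tolist() for k,v in s.items()})
for n in("scene","top"):
    im=camera(n);cv2.imwrite(f"pics/{n}0.png",im[:,:,::-1])
    c=calibration(n);print(n,c)
    for q in("long_a_mid",):
        for r in silhouettes(q,n):print(q,r["conf"],r["rect"],r["mask"].sum())
E
```

```text
{'clock': 0.0, 'joints': [68.021, 36.058, 2.202, 86.995, -1.549, 57.082, -1.146], 'joint_velocities': [-0.045, 0.065, -0.145, 0.038, -0.02, -0.002, -0.038], 'joint_torque': [0.0, -56.34, 1.226, -19.345, 0.011, 0.011, -0.0], 'position': [0.203, -0.617, 0.252], 'ee_rot': [[0.95, 0.312, -0.001], [0.312, -0.95, 0.002], [0.0, -0.002, -1.0]], 'contact_force': [-0.467, 0.809, 1.12], 'ft_torque': [0.025, -0.004, 0.046], 'grip_width': 0.085}
scene {'camera_matrix': array([[542.2022594 ,   0.        , 276.49664334],
       [  0.        , 542.2022594 , 208.00733387],
       [  0.        ,   0.        ,   1.        ]]), 'k1': -0.15879777820252844, 'rvec': array([ 2.05630339,  0.92218895, -0.45109926]), 'tvec': array([-0.39678344, -0.15523444,  1.20556492])}
long_a_mid 0.74 [327.4, 196.3, 345.5, 269.0] 1297
long_a_mid 0.63 [281.7, 153.0, 304.2, 213.7] 1065
top {'camera_matrix': array([[400.52117285,   0.        , 282.25545615],
       [  0.        , 400.52117285, 207.12368773],
       [  0.        ,   0.        ,   1.        ]]), 'k1': -0.01474921693449842, 'rvec': array([ 2.09253279, -2.09210268,  0.24459323]), 'tvec': array([0.02528489, 0.57449774, 0.71698177])}
long_a_mid 0.83 [213.1, 241.3, 235.6, 265.5] 385
long_a_mid 0.68 [355.8, 219.7, 426.0, 289.7] 2792
```

View pics/scene0.png

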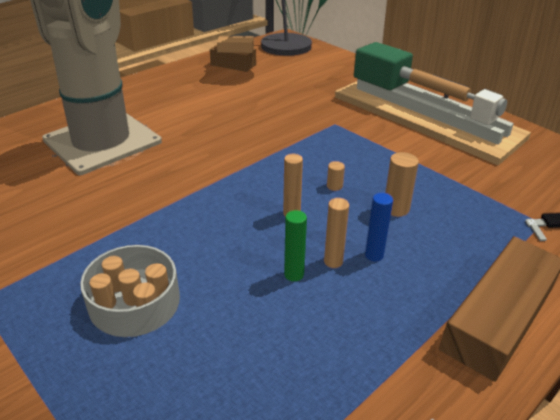

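View pics/top0.png

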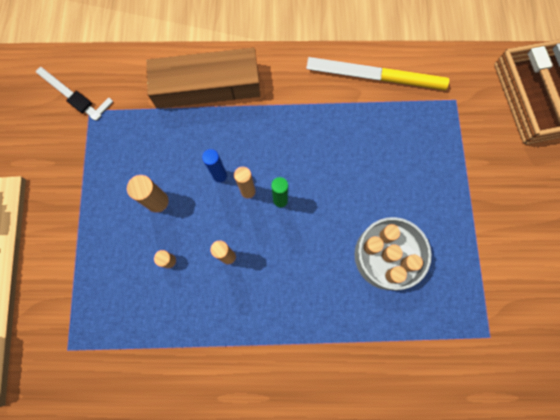

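```bash
cat > h.py <<'E'
import numpy as np,cv2
from station import ctrl,camera,calibration,silhouettes
def undist(c,px):
    K=c["camera_matrix"];d=np.array([(px[0]-K[0,2])/K[0,0],(px[1]-K[1,2])/K[1,1]]);s=d.copy()
    for _ in range(30): s=d/(1+c["k1"]*(s@s))
    return s
def onplane(c,px,z):
    R=cv2.Rodrigues(c["rvec"])[0];o=-R.T@c["tvec"];s=undist(c,px);v=R.T@np.array([s[0],s[1],1]);return o+v*(z-o[2])/v[2]
def proj(c,P):
    P=np.atleast_2d(P).astype(float);return cv2.projectPoints(P,c["rvec"],c["tvec"],c["camera_matrix"],np.array([c["k1"],0,0,0.]))[0][:,0]
def circ(x,y,z,r,n=40):
    a=np.linspace(0,2*np.pi,n);return np.c_[x+r*np.cos(a),y+r*np.sin(a),0*a+z]
def cyl(img,c,x,y,z0,z1,r,sc,off,col):
    for z in(z0,z1):
        p=(proj(c,circ(x,y,z,r))-off+.5)*sc-.5
        cv2.polylines(img,[np.round(p).astype(int)],True,col,1,cv2.LINE_AA)
E
python3 - <<'E'
from h import *
c=calibration("top");im=cv2.imread("pics/top0.png")
for n,p,z in(("A",(244,175),.12),("B",(221,248),.12),("thick",(140,188),.11),("spare",(163,259),.05),("green",(280,186),.12),("blue",(212,158),.12),("tinc",(393,253),.056),("t1",(391,233),.056),("t2",(375,245),.056),("t3",(413,263),.056),("t4",(398,275),.056)):
    print(n,onplane(c,p,z).round(4), np.linalg.norm(onplane(c,p,z)[:2]).round(3))
a=cv2.resize(im[120:290,100:310],None,fx=3.5,fy=3.5,interpolation=cv2.INTER_CUBIC);cv2.imwrite("pics/c1.png",a)
a=cv2.resize(im[210:300,345:445],None,fx=6,fy=6,interpolation=cv2.INTER_CUBIC);cv2.imwrite("pics/c2.png",a)
E
```

```text
A [0.6239 0.0966 0.12  ] 0.631
B [0.4869 0.1346 0.12  ] 0.505
thick [0.6018 0.2935 0.11  ] 0.67
spare [0.4748 0.2586 0.05  ] 0.541
green [0.6024 0.0293 0.12  ] 0.603
blue [0.6577 0.158  0.12  ] 0.676
tinc [ 0.4859 -0.1895  0.056 ] 0.522
t1 [ 0.5252 -0.1881  0.056 ] 0.558
t2 [ 0.5015 -0.1554  0.056 ] 0.525
t3 [ 0.4665 -0.2269  0.056 ] 0.519
t4 [ 0.4437 -0.1964  0.056 ] 0.485
```

View pics/c1.png

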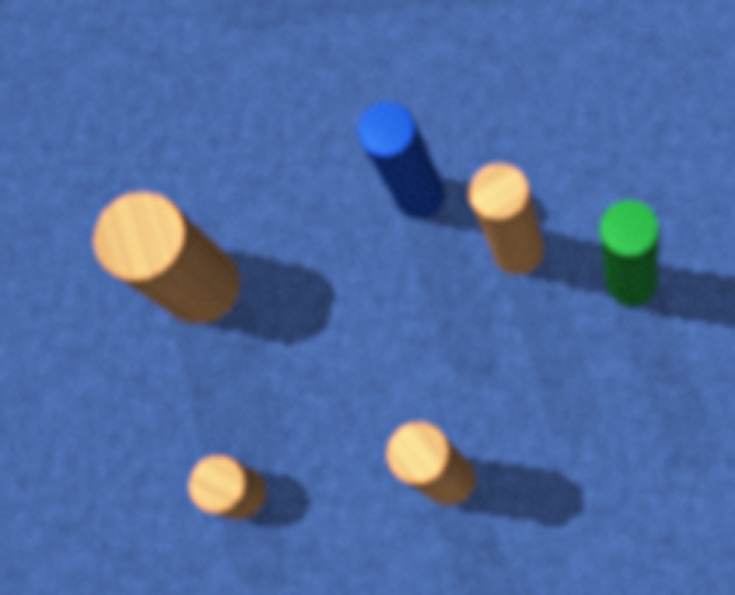

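View pics/c2.png

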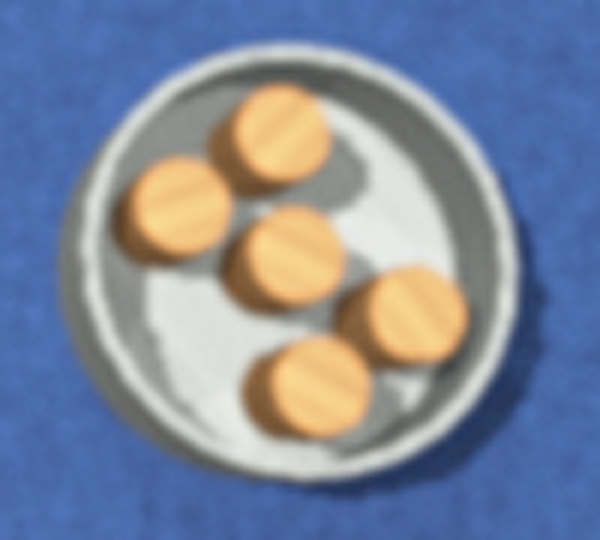

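```bash
cat > m.py <<'E'
from h import *
from scipy.optimize import least_squares
c=calibration("top");im=cv2.imread("pics/top0.png")
def cp(x,y,ox,oy,s): return ((x+.5)/s-.5+ox,(y+.5)/s-.5+oy)
for n,p,z in(("A",(499,191),.12),("B",(418,453),.12),("thick",(139,236),.11),("spare",(217,485),.05),("green",(629,228),.12),("blue",(386,129),.12)):
    print(n,cp(*p,100,120,3.5),onplane(c,cp(*p,100,120,3.5),z).round(4))
rim=[onplane(c,cp(*p,345,210,6),.055)[:2] for p in((80,255),(520,270),(288,42),(310,482))]
print("rim",np.round(rim,4))
ctr=least_squares(lambda v:[np.hypot(*(q-v[:2]))-.07 for q in rim],[.486,-.19]).x;print("ctr",ctr)
bl=np.array([onplane(c,cp(*p,345,210,6),.056)[:2] for p in((296,257),(282,133),(181,207),(418,315),(320,387))])
print(bl.round(4))
d=bl[1:]-bl[0];print("ang",np.degrees(np.arctan2(d[:,1],d[:,0])),np.hypot(*d.T))
d=bl[1:]-ctr;print("ang",np.degrees(np.arctan2(d[:,1],d[:,0])),np.hypot(*d.T), bl.mean(0))
E
python3 m.py
```

```text
A (242.21428571428572, 174.21428571428572) [0.6254 0.1    0.12  ]
B (219.07142857142856, 249.07142857142858) [0.4849 0.138  0.12  ]
thick (139.35714285714286, 187.07142857142856) [0.6036 0.2949 0.11  ]
spare (161.64285714285714, 258.2142857142857) [0.4763 0.2614 0.05  ]
green (279.3571428571429, 184.78571428571428) [0.6047 0.0305 0.12  ]
blue (209.92857142857144, 156.5) [0.6607 0.1621 0.12  ]
rim [[ 0.4878 -0.1217]
 [ 0.4829 -0.264 ]
 [ 0.5584 -0.1936]
 [ 0.4157 -0.1915]]
ctr [ 0.48701296 -0.19287527]
[[ 0.487  -0.1914]
 [ 0.5277 -0.1894]
 [ 0.5033 -0.155 ]
 [ 0.4683 -0.2295]
 [ 0.4454 -0.1964]]
ang [   2.77844825   65.83823059 -116.18574557 -173.12564184] [0.04073793 0.03985306 0.04245593 0.04193328]
ang [   4.87448327   66.66758714 -117.08459193 -175.16202715] [0.04085523 0.04123024 0.04111006 0.04176319] [ 0.4863575  -0.19233466]
```

```bash
cat > ov.py <<'E'
from h import *
for n,off,sz,sc,o2,s2 in(("scene",(250,130),(180,165),4,(65,235),(130,105)),("top",(100,120),(210,170),3.5,(345,210),(100,90))):
    c=calibration(n);im=cv2.imread(f"pics/{n}0.png")
    for k,(off,sz,sc) in enumerate(((off,sz,sc),(o2,s2,5.5))):
        a=cv2.resize(im[off[1]:off[1]+sz[1],off[0]:off[0]+sz[0]],None,fx=sc,fy=sc,interpolation=cv2.INTER_CUBIC)
        for x,y,z,r in((.6254,.1,.12,.016),(.4849,.138,.12,.016),(.6036,.2949,.11,.025),(.4763,.2614,.05,.016),(.6047,.0305,.12,.016),(.6607,.1621,.12,.016)):
            cyl(a,c,x,y,0,z,r,sc,np.array(off),(255,0,255))
        C=np.array([.4868,-.1924]);
        cyl(a,c,*C,0,.055,.07,sc,np.array(off),(255,0,255))
        for t in(125,-55): 
            x,y=C+.041*np.array([np.cos(np.radians(t)),np.sin(np.radians(t))]);cyl(a,c,x,y,.006,.006,.016,sc,np.array(off),(0,255,0))
        for t in(5,65,185,245): 
            x,y=C+.041*np.array([np.cos(np.radians(t)),np.sin(np.radians(t))]);cyl(a,c,x,y,.056,.056,.016,sc,np.array(off),(0,0,255))
        cv2.imwrite(f"pics/ov_{n}{k}.png",a)
E
python3 ov.py; python3 - <<'E'
import cv2,numpy as np
for k in(0,1):
    a=[cv2.resize(cv2.imread(f"pics/ov_{n}{k}.png"),(400*2-400,340)) if 0 else cv2.imread(f"pics/ov_{n}{k}.png") for n in("scene","top")]
    print([x.shape for x in a])
E
```

```text
[(660, 720, 3), (595, 735, 3)]
[(578, 715, 3), (495, 550, 3)]
```

View pics/ov_scene0.png

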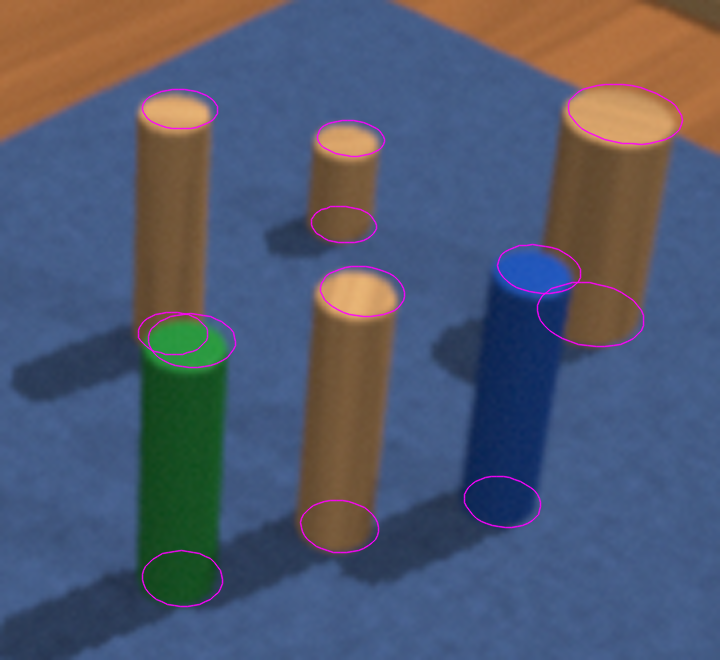

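View pics/ov_top0.png

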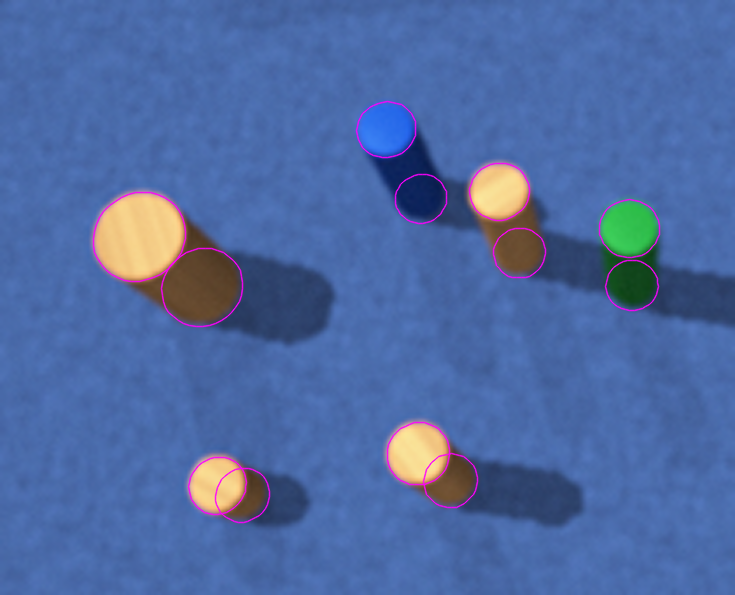

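View pics/ov_scene1.png

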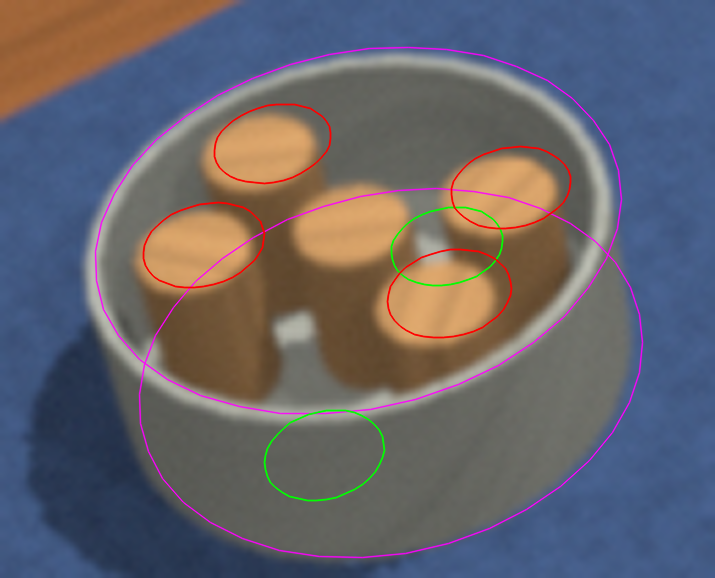

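View pics/ov_top1.png

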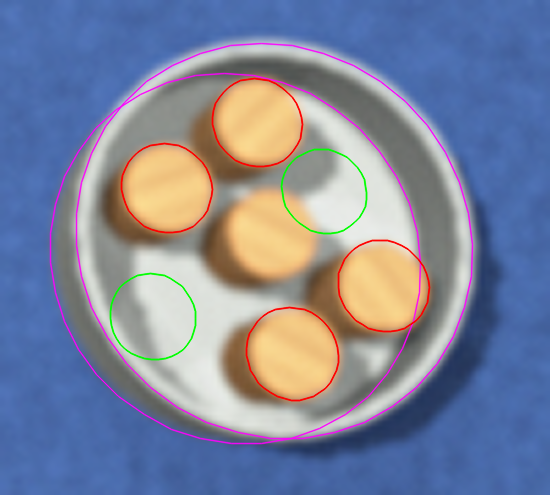

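```bash
cat > p.py <<'E'
import sys
from h import *
def plan(x,y,z,jaw,n,g,R=None,p=None):
    s=ctrl.sense();R=np.array(s["ee_rot"]) if R is None else R;p=np.array(s["position"]) if p is None else p
    a0=np.degrees(np.arctan2(R[1,1],R[0,1]));w=(jaw-a0+180)%360-180;yw=-w/n
    T=np.array([x,y,z]);d=(T-p)/n;rows=[]
    for i in range(n):
        t=R.T@(p+d-p)*100
        t=np.round(R.T@((T-p)/(n-i))*100,2);p=p+R@t/100
        rows.append(dict(gripper=g,tx=float(t[0]),ty=float(t[1]),tz=float(t[2]),yaw=round(yw,2)))
        R=R@cv2.Rodrigues(np.array([0,0,np.radians(round(yw,2))]))[0]
    return rows,R,p
def show(rows):
    import json
    for i in range(0,len(rows),5): print(json.dumps(rows[i:i+5]))
def st():
    s=ctrl.sense();R=np.array(s["ee_rot"]);print("t",round(s["clock"],2),"p",np.round(s["position"],4),"jaw",round(np.degrees(np.arctan2(R[1,1],R[0,1])),1),"tilt",np.round(R[:,2],3),"w",s["grip_width"],"F",np.round(s["contact_force"],1),"j",np.round(s["joints"],0))
E
python3 - <<'E'
from p import *
st()
r,R,p=plan(.50,-.25,.27,-18.3,10,8.5);show(r)
r,R,p=plan(.485,.138,.26,35,10,8.5,R,p);show(r)
E
```

```text
t 0.2 p [ 0.203  -0.6171  0.2527] jaw -71.8 tilt [-0.     0.001 -1.   ] w 0.0855895823154336 F [-0.1 -0.4 -0.2] j [68. 36.  2. 87. -2. 57. -1.]
[{"gripper": 8.5, "tx": 3.97, "ty": -2.56, "tz": -0.17, "yaw": -5.35}, {"gripper": 8.5, "tx": 4.19, "ty": -2.18, "tz": -0.17, "yaw": -5.35}, {"gripper": 8.5, "tx": 4.37, "ty": -1.78, "tz": -0.17, "yaw": -5.35}, {"gripper": 8.5, "tx": 4.52, "ty": -1.36, "tz": -0.17, "yaw": -5.35}, {"gripper": 8.5, "tx": 4.63, "ty": -0.94, "tz": -0.17, "yaw": -5.35}]
[{"gripper": 8.5, "tx": 4.7, "ty": -0.5, "tz": -0.17, "yaw": -5.35}, {"gripper": 8.5, "tx": 4.72, "ty": -0.06, "tz": -0.17, "yaw": -5.35}, {"gripper": 8.5, "tx": 4.71, "ty": 0.38, "tz": -0.17, "yaw": -5.35}, {"gripper": 8.5, "tx": 4.65, "ty": 0.82, "tz": -0.17, "yaw": -5.35}, {"gripper": 8.5, "tx": 4.55, "ty": 1.25, "tz": -0.16, "yaw": -5.35}]
[{"gripper": 8.5, "tx": 3.64, "ty": -1.36, "tz": 0.1, "yaw": -5.33}, {"gripper": 8.5, "tx": 3.75, "ty": -1.02, "tz": 0.1, "yaw": -5.33}, {"gripper": 8.5, "tx": 3.82, "ty": -0.66, "tz": 0.1, "yaw": -5.33}, {"gripper": 8.5, "tx": 3.87, "ty": -0.31, "tz": 0.11, "yaw": -5.33}, {"gripper": 8.5, "tx": 3.88, "ty": 0.06, "tz": 0.1, "yaw": -5.33}]
[{"gripper": 8.5, "tx": 3.86, "ty": 0.42, "tz": 0.11, "yaw": -5.33}, {"gripper": 8.5, "tx": 3.81, "ty": 0.77, "tz": 0.1, "yaw": -5.33}, {"gripper": 8.5, "tx": 3.72, "ty": 1.12, "tz": 0.11, "yaw": -5.33}, {"gripper": 8.5, "tx": 3.59, "ty": 1.46, "tz": 0.1, "yaw": -5.33}, {"gripper": 8.5, "tx": 3.44, "ty": 1.79, "tz": 0.11, "yaw": -5.33}]
```

Emit:
servo_tool([
  {"gripper": 8.5, "tx": 4.0, "ty": -2.6, "tz": -0.2, "yaw": -5.35},
  {"gripper": 8.5, "tx": 4.2, "ty": -2.2, "tz": -0.2, "yaw": -5.35},
  {"gripper": 8.5, "tx": 4.4, "ty": -1.8, "tz": -0.2, "yaw": -5.35},
  {"gripper": 8.5, "tx": 4.5, "ty": -1.4, "tz": -0.2, "yaw": -5.35},
  {"gripper": 8.5, "tx": 4.6, "ty": -0.9, "tz": -0.2, "yaw": -5.35},
])

```text
clock: 0.82
position: [0.3524, -0.4318, 0.2634]
ee_rot: [[0.705, 0.709, 0.0], [0.709, -0.705, 0.0], [0.0, 0.0, -1.0]]
contact_force: [0.1, -1.0, 0.1]
grip_width: 0.0848
```

Emit:
servo_tool([
  {"gripper": 8.5, "tx": 4.7, "ty": -0.5, "tz": -0.2, "yaw": -5.35},
  {"gripper": 8.5, "tx": 4.7, "ty": -0.1, "tz": -0.2, "yaw": -5.35},
  {"gripper": 8.5, "tx": 4.7, "ty": 0.4, "tz": -0.1, "yaw": -5.35},
  {"gripper": 8.5, "tx": 4.6, "ty": 0.8, "tz": -0.1, "yaw": -5.35},
  {"gripper": 8.5, "tx": 4.6, "ty": 1.2, "tz": -0.1, "yaw": -5.35},
])

```text
clock: 1.45
position: [0.4998, -0.2482, 0.2703]
ee_rot: [[0.311, 0.95, 0.0], [0.95, -0.311, -0.0], [-0.0, 0.0, -1.0]]
contact_force: [-0.2, -0.7, 0.3]
grip_width: 0.0846
```

Emit:
servo_tool([
  {"gripper": 8.5, "tx": 3.6, "ty": -1.4, "tz": 0.1, "yaw": -5.35},
  {"gripper": 8.5, "tx": 3.8, "ty": -1.0, "tz": 0.1, "yaw": -5.35},
  {"gripper": 8.5, "tx": 3.8, "ty": -0.7, "tz": 0.1, "yaw": -5.35},
  {"gripper": 8.5, "tx": 3.9, "ty": -0.3, "tz": 0.1, "yaw": -5.35},
  {"gripper": 8.5, "tx": 3.9, "ty": 0.1, "tz": 0.1, "yaw": -5.35},
])

```text
clock: 2.08
position: [0.4911, -0.0537, 0.2653]
ee_rot: [[-0.15, 0.989, 0.0], [0.989, 0.15, -0.0], [-0.0, 0.0, -1.0]]
contact_force: [0.6, 0.6, 0.1]
grip_width: 0.085
```

```bash
python3 - <<'E'
from p import *
st();c=calibration("wrist");im=camera("wrist");cv2.imwrite("pics/w1.png",im[:,:,::-1]);print(c)
r,R,p=plan(.485,.120,.26,35,5,8.5);show(r)
E
```

```text
t 2.08 p [ 0.4911 -0.0537  0.2653] jaw 8.6 tilt [ 0. -0. -1.] w 0.08497707775462622 F [0.6 0.6 0.1] j [ 20.  24. -23. 110.  12.  49.  -1.]
{'camera_matrix': array([[344.11580807,   0.        , 285.90253821],
       [  0.        , 344.11580807, 202.04445907],
       [  0.        ,   0.        ,   1.        ]]), 'k1': -0.06718888965853617, 'rvec': array([-2.81507472, -0.21233023, -0.03228085]), 'tvec': array([-0.47619346, -0.16535695,  0.35177147])}
[{"gripper": 8.5, "tx": 3.32, "ty": 0.42, "tz": 0.12, "yaw": -5.16}, {"gripper": 8.5, "tx": 3.27, "ty": 0.71, "tz": 0.13, "yaw": -5.16}, {"gripper": 8.5, "tx": 3.19, "ty": 1.01, "tz": 0.12, "yaw": -5.16}, {"gripper": 8.5, "tx": 3.09, "ty": 1.29, "tz": 0.13, "yaw": -5.16}, {"gripper": 8.5, "tx": 2.95, "ty": 1.56, "tz": 0.12, "yaw": -5.16}]
```

View pics/w1.png

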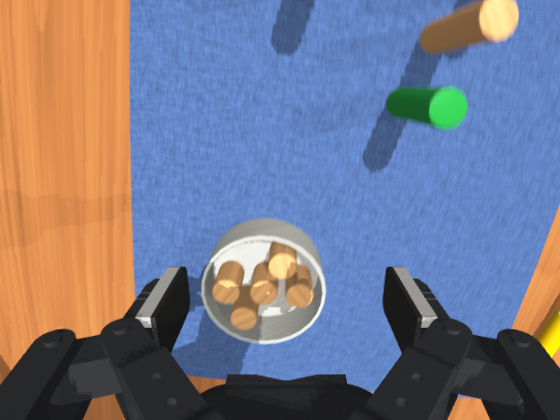

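```bash
python3 - <<'E'
from h import *
c=calibration("wrist");im=cv2.imread("pics/w1.png");off=(190,210);sc=5
for p in((283,265),(226,292),(264,292),(299,292),(243,319)):print(onplane(c,p,.056).round(4))
print(onplane(c,(498,18),.12),onplane(c,(264,288),.055))
a=cv2.resize(im[210:350,190:340],None,fx=sc,fy=sc,interpolation=cv2.INTER_CUBIC)[:600]
C=np.array([.4868,-.1924]);cyl(a,c,*C,.055,.055,.07,sc,np.array(off),(255,0,255))
for t in(5,65,185,245):
    x,y=C+.041*np.array([np.cos(np.radians(t)),np.sin(np.radians(t))]);cyl(a,c,x,y,.056,.056,.016,sc,np.array(off),(0,0,255))
cv2.imwrite("pics/w1o.png",a)
E
```

```text
[ 0.5026 -0.1456  0.056 ]
[ 0.4454 -0.1892  0.056 ]
[ 0.4871 -0.1822  0.056 ]
[ 0.5253 -0.176   0.056 ]
[ 0.4683 -0.2218  0.056 ]
[0.61983678 0.10812487 0.12      ] [ 0.48637508 -0.17780609  0.055     ]
```

View pics/w1o.png

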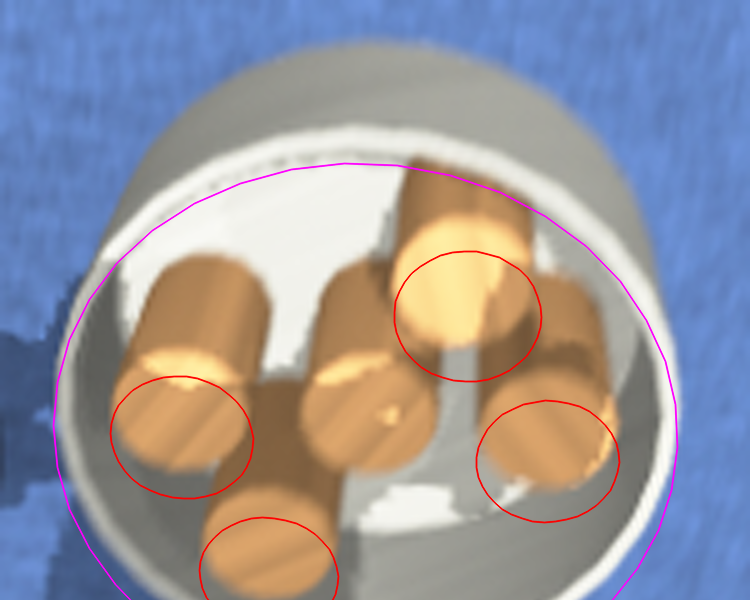

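Emit:
servo_tool([
  {"gripper": 8.5, "tx": 3.3, "ty": 0.4, "tz": 0.1, "yaw": -5.2},
  {"gripper": 8.5, "tx": 3.3, "ty": 0.7, "tz": 0.1, "yaw": -5.2},
  {"gripper": 8.5, "tx": 3.2, "ty": 1.0, "tz": 0.1, "yaw": -5.2},
  {"gripper": 8.5, "tx": 3.1, "ty": 1.3, "tz": 0.1, "yaw": -5.2},
  {"gripper": 8.5, "tx": 2.9, "ty": 1.6, "tz": 0.1, "yaw": -5.2},
])

```text
clock: 2.75
position: [0.4875, 0.1132, 0.2603]
ee_rot: [[-0.568, 0.823, 0.0], [0.823, 0.568, -0.0], [-0.0, -0.0, -1.0]]
contact_force: [0.9, -0.6, -0.5]
grip_width: 0.0852
```

```bash
python3 - <<'E'
from p import *
st();c=calibration("wrist");im=camera("wrist");cv2.imwrite("pics/w2.png",im[:,:,::-1])
print(c["rvec"],c["tvec"])
print(proj(c,[.4849,.138,.12]))
E
```

```text
t 2.75 p [0.4875 0.1132 0.2603] jaw 34.6 tilt [ 0. -0. -1.] w 0.08520452543492844 F [ 0.9 -0.6 -0.5] j [  5.  26. -31. 109.  17.  49.   1.]
[-2.70576976 -0.84277638 -0.13372068] [-0.46409888 -0.21726985  0.32930491]
[[303.11173493 168.40923984]]
```

View pics/w2.png

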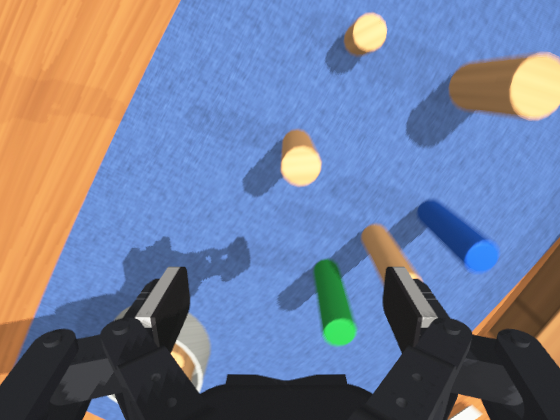

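```bash
python3 - <<'E'
from p import *
c=calibration("wrist");c0=dict(c,rvec=np.array([-2.70576976,-0.84277638,-0.13372068]),tvec=np.array([-0.46409888,-0.21726985,0.32930491]))
im=cv2.imread("pics/w2.png");off=(250,110);sc=7
a=cv2.resize(im[110:195,250:360],None,fx=sc,fy=sc,interpolation=cv2.INTER_CUBIC)
cyl(a,c0,.4849,.138,0,.12,.016,sc,np.array(off),(255,0,255))
cv2.imwrite("pics/w2o.png",a)
print(onplane(c0,(301,165),.12))
print("spare",onplane(c0,(370,32),.05),"green",onplane(c0,(339.5,331.5),.12),"blue",onplane(c0,(481,255),.12))
st()
im=camera("wrist");cv2.imwrite("pics/w3.png",im[:,:,::-1]);c1=calibration("wrist");print(c1["rvec"],c1["tvec"]);st()
a=cv2.resize(im[110:195,250:360,::-1],None,fx=sc,fy=sc,interpolation=cv2.INTER_CUBIC)
cyl(a,c1,.4849,.138,0,.12,.016,sc,np.array(off),(255,0,255));cv2.imwrite("pics/w3o.png",a)
E
```

```text
[0.48200795 0.1392595  0.12      ]
spare [0.47382444 0.26159025 0.05      ] green [0.60137266 0.03263874 0.12      ] blue [0.65485743 0.16379099 0.12      ]
t 2.8 p [0.4872 0.1189 0.2606] jaw 35.1 tilt [ 0.001  0.005 -1.   ] w 0.08487583542951536 F [0.2 3.5 1.2] j [  5.  26. -31. 109.  17.  49.   1.]
[-2.70700067 -0.84905541 -0.13685316] [-0.46564215 -0.21567039  0.32944711]
t 2.85 p [0.4873 0.1166 0.2605] jaw 34.8 tilt [ 0.001  0.003 -1.   ] w 0.08530910661070949 F [-0.7 -0.6 -0. ] j [  5.  26. -31. 109.  17.  49.   1.]
```

View pics/w3o.png

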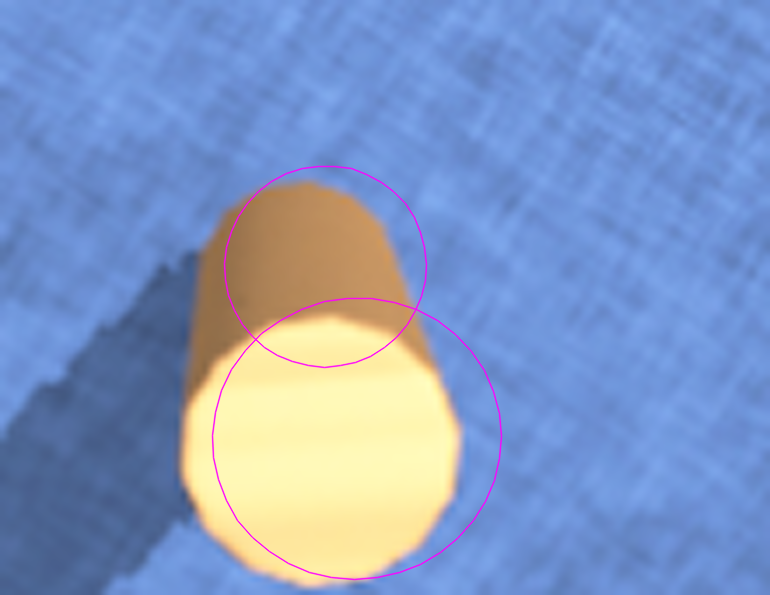

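```bash
python3 - <<'E'
from p import *
st()
show(plan(.4825,.139,.26,35,1,8.5)[0])
E
```

```text
t 2.85 p [0.4873 0.1166 0.2605] jaw 34.8 tilt [ 0.001  0.003 -1.   ] w 0.08530910661070949 F [-0.7 -0.6 -0. ] j [  5.  26. -31. 109.  17.  49.   1.]
[{"gripper": 8.5, "tx": 2.11, "ty": 0.89, "tz": 0.06, "yaw": -0.16}]
```

Emit:
servo_tool([
  {"gripper": 8.5, "tx": 2.1, "ty": 0.9, "tz": 0, "yaw": 0},
  {"gripper": 8.5, "tx": 0, "ty": 0, "tz": 4, "yaw": 0},
  {"gripper": 8.5, "tx": 0, "ty": 0, "tz": 4, "yaw": 0},
  {"gripper": 8.5, "tx": 0, "ty": 0, "tz": 0, "yaw": 0},
  {"gripper": 8.5, "tx": 0, "ty": 0, "tz": 0, "yaw": 0},
])

```text
clock: 3.48
position: [0.4839, 0.1347, 0.1813]
ee_rot: [[-0.565, 0.825, 0.001], [0.825, 0.565, 0.0], [-0.0, 0.001, -1.0]]
contact_force: [0.4, -0.5, -0.3]
grip_width: 0.085
```

```bash
python3 - <<'E'
from p import *
st();c=calibration("wrist");im=camera("wrist");cv2.imwrite("pics/w4.png",im[:,:,::-1])
sc=2;a=cv2.resize(im[120:420,100:480,::-1],None,fx=sc,fy=sc)
cyl(a,c,.4825,.139,0,.12,.016,sc,np.array((100,120)),(255,0,255));cv2.imwrite("pics/w4o.png",a)
show(plan(.4825,.139,.092,35,1,8.5)[0])
E
```

```text
t 3.48 p [0.4839 0.1347 0.1813] jaw 34.4 tilt [ 0.001  0.    -1.   ] w 0.08500138659496256 F [ 0.4 -0.5 -0.3] j [ -0.  32. -27. 114.  23.  39.  -7.]
[{"gripper": 8.5, "tx": 0.44, "ty": 0.07, "tz": 8.98, "yaw": -0.59}]
```

View pics/w4o.png

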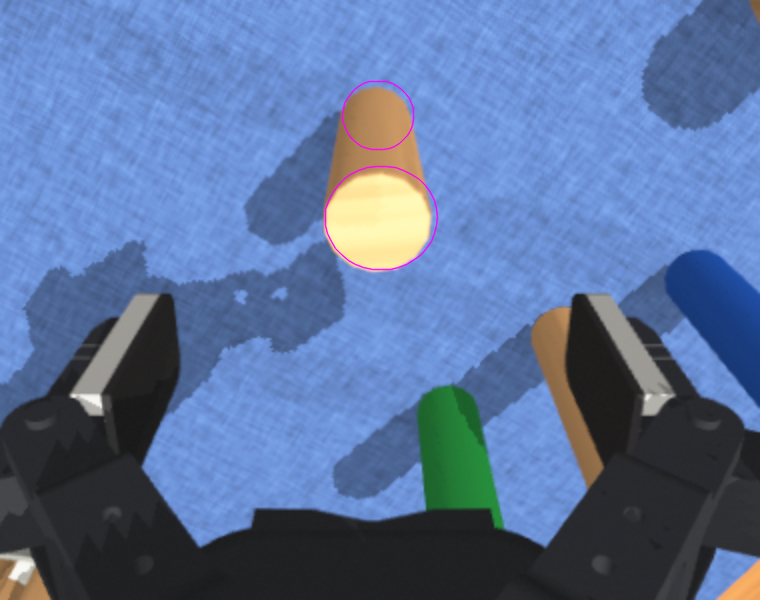

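Emit:
servo_tool([
  {"gripper": 8.5, "tx": 0.5, "ty": 0, "tz": 2, "yaw": 0},
  {"gripper": 8.5, "tx": 0, "ty": 0, "tz": 3, "yaw": 0},
  {"gripper": 8.5, "tx": 0, "ty": 0, "tz": 2.5, "yaw": 0},
  {"gripper": 8.5, "tx": 0, "ty": 0, "tz": 1.4, "yaw": 0},
  {"gripper": 8.5, "tx": 0, "ty": 0, "tz": 0, "yaw": 0},
])

```text
clock: 4.15
position: [0.4806, 0.139, 0.0915]
ee_rot: [[-0.566, 0.825, 0.0], [0.825, 0.566, -0.0], [-0.0, 0.0, -1.0]]
contact_force: [-0.6, -0.0, 0.1]
grip_width: 0.0852
```

Emit:
servo_tool([
  {"gripper": 0, "tx": 0, "ty": 0, "tz": 0, "yaw": 0},
  {"gripper": 0, "tx": 0, "ty": 0, "tz": 0, "yaw": 0},
  {"gripper": 0, "tx": 0, "ty": 0, "tz": 0, "yaw": 0},
  {"gripper": 0, "tx": 0, "ty": 0, "tz": 0, "yaw": 0},
  {"gripper": 0, "tx": 0, "ty": 0, "tz": 0, "yaw": 0},
])

```text
clock: 4.78
position: [0.4808, 0.1391, 0.092]
ee_rot: [[-0.566, 0.825, 0.001], [0.825, 0.566, 0.0], [-0.001, 0.001, -1.0]]
contact_force: [0.2, -1.4, 5.6]
grip_width: 0.0305
```

```bash
python3 - <<'E'
from p import *
st();im=camera("wrist");cv2.imwrite("pics/w5.png",im[:,:,::-1])
E
```

```text
t 4.78 p [0.4808 0.1391 0.092 ] jaw 34.5 tilt [ 0.001  0.    -1.   ] w 0.030464551484634127 F [ 0.2 -1.4  5.6] j [ -6.  40. -20. 118.  29.  27. -14.]
```

View pics/w5.png

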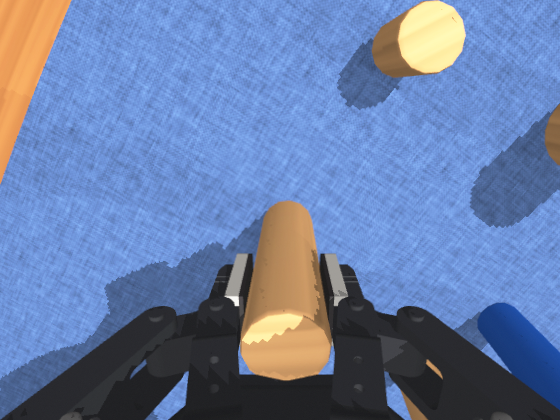

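Emit:
servo_tool([
  {"gripper": 0, "tx": 0, "ty": 0, "tz": -1, "yaw": 0},
  {"gripper": 0, "tx": 0, "ty": 0, "tz": -3, "yaw": 0},
  {"gripper": 0, "tx": 0, "ty": 0, "tz": -4, "yaw": 0},
  {"gripper": 0, "tx": 0, "ty": 0, "tz": -3.5, "yaw": 0},
  {"gripper": 0, "tx": 0, "ty": 0, "tz": -1, "yaw": 0},
])

```text
clock: 5.45
position: [0.4811, 0.1392, 0.2185]
ee_rot: [[-0.566, 0.825, 0.004], [0.825, 0.566, 0.001], [-0.001, 0.004, -1.0]]
contact_force: [1.1, 0.1, -1.1]
grip_width: 0.0306
```

```bash
python3 - <<'E'
from p import *
st()
for x,y,s in((.4608,-.1579,"P1"),(.5078,-.2251,"P2")):print(s);show(plan(x,y,.215,35,10,0)[0])
E
```

```text
t 5.45 p [0.4811 0.1392 0.2185] jaw 34.4 tilt [ 0.004  0.001 -1.   ] w 0.03062175390311755 F [ 1.1  0.1 -1.1] j [  1.  29. -30. 112.  20.  44.  -6.]
P1
[{"gripper": 0, "tx": -2.34, "ty": -1.85, "tz": 0.03, "yaw": -0.06}, {"gripper": 0, "tx": -2.33, "ty": -1.85, "tz": 0.03, "yaw": -0.06}, {"gripper": 0, "tx": -2.33, "ty": -1.85, "tz": 0.03, "yaw": -0.06}, {"gripper": 0, "tx": -2.33, "ty": -1.86, "tz": 0.03, "yaw": -0.06}, {"gripper": 0, "tx": -2.33, "ty": -1.86, "tz": 0.03, "yaw": -0.06}]
[{"gripper": 0, "tx": -2.33, "ty": -1.86, "tz": 0.03, "yaw": -0.06}, {"gripper": 0, "tx": -2.32, "ty": -1.86, "tz": 0.03, "yaw": -0.06}, {"gripper": 0, "tx": -2.32, "ty": -1.87, "tz": 0.04, "yaw": -0.06}, {"gripper": 0, "tx": -2.32, "ty": -1.87, "tz": 0.03, "yaw": -0.06}, {"gripper": 0, "tx": -2.32, "ty": -1.86, "tz": 0.04, "yaw": -0.06}]
P2
[{"gripper": 0, "tx": -3.16, "ty": -1.84, "tz": 0.03, "yaw": -0.06}, {"gripper": 0, "tx": -3.15, "ty": -1.84, "tz": 0.03, "yaw": -0.06}, {"gripper": 0, "tx": -3.15, "ty": -1.85, "tz": 0.03, "yaw": -0.06}, {"gripper": 0, "tx": -3.15, "ty": -1.85, "tz": 0.03, "yaw": -0.06}, {"gripper": 0, "tx": -3.15, "ty": -1.85, "tz": 0.03, "yaw": -0.06}]
[{"gripper": 0, "tx": -3.15, "ty": -1.86, "tz": 0.03, "yaw": -0.06}, {"gripper": 0, "tx": -3.14, "ty": -1.86, "tz": 0.04, "yaw": -0.06}, {"gripper": 0, "tx": -3.14, "ty": -1.87, "tz": 0.03, "yaw": -0.06}, {"gripper": 0, "tx": -3.14, "ty": -1.87, "tz": 0.04, "yaw": -0.06}, {"gripper": 0, "tx": -3.14, "ty": -1.87, "tz": 0.03, "yaw": -0.06}]
```

Emit:
servo_tool([
  {"gripper": 0, "tx": -1.6, "ty": -1.0, "tz": 0, "yaw": 0},
  {"gripper": 0, "tx": -3.2, "ty": -1.8, "tz": 0, "yaw": 0},
  {"gripper": 0, "tx": -4.0, "ty": -2.4, "tz": 0, "yaw": 0},
  {"gripper": 0, "tx": -4.0, "ty": -2.4, "tz": 0, "yaw": 0},
  {"gripper": 0, "tx": -4.0, "ty": -2.4, "tz": 0, "yaw": 0},
])

```text
clock: 6.08
position: [0.4922, -0.0577, 0.2156]
ee_rot: [[-0.566, 0.824, -0.002], [0.824, 0.566, 0.0], [0.001, -0.001, -1.0]]
contact_force: [1.5, 0.4, -1.1]
grip_width: 0.0306
```

Emit:
servo_tool([
  {"gripper": 0, "tx": -4.0, "ty": -2.4, "tz": 0, "yaw": 0},
  {"gripper": 0, "tx": -4.0, "ty": -2.4, "tz": 0, "yaw": 0},
  {"gripper": 0, "tx": -4.0, "ty": -2.2, "tz": 0, "yaw": 0},
  {"gripper": 0, "tx": -2.0, "ty": -1.2, "tz": 0, "yaw": 0},
  {"gripper": 0, "tx": -0.7, "ty": -0.3, "tz": 0, "yaw": 0},
])

```text
clock: 6.7
position: [0.5049, -0.2271, 0.2152]
ee_rot: [[-0.563, 0.826, -0.002], [0.826, 0.563, 0.0], [0.002, -0.002, -1.0]]
contact_force: [-0.1, 0.4, -1.7]
grip_width: 0.031
```

Emit:
servo_tool([
  {"gripper": 0, "tx": 0, "ty": 0, "tz": 0, "yaw": 0},
  {"gripper": 0, "tx": 0, "ty": 0, "tz": 0, "yaw": 0},
  {"gripper": 0, "tx": 0, "ty": 0, "tz": 0, "yaw": 0},
  {"gripper": 0, "tx": 0, "ty": 0, "tz": 0, "yaw": 0},
  {"gripper": 0, "tx": 0, "ty": 0, "tz": 0, "yaw": 0},
])

```text
clock: 7.32
position: [0.506, -0.2252, 0.2164]
ee_rot: [[-0.566, 0.824, 0.0], [0.824, 0.566, -0.0], [-0.0, 0.0, -1.0]]
contact_force: [-0.1, -0.2, -1.8]
grip_width: 0.0307
```

```bash
python3 - <<'E'
from p import *
st();c=calibration("wrist");im=camera("wrist");cv2.imwrite("pics/w6.png",im[:,:,::-1]);st()
im=camera("scene");cv2.imwrite("pics/s6.png",im[:,:,::-1])
C=np.array([.4843,-.1915])
im=cv2.imread("pics/w6.png")
for x,y,z,r in((*C,.055,.07),):cyl(im,c,x,y,z,z,r,1,np.zeros(2),(255,0,255))
for t in(5,65,185,245):
    x,y=C+.041*np.array([np.cos(np.radians(t)),np.sin(np.radians(t))]);cyl(im,c,x,y,.056,.056,.016,1,np.zeros(2),(0,0,255))
cv2.imwrite("pics/w6o.png",im)
a=cv2.resize(cv2.imread("pics/s6.png")[150:350,50:250],None,fx=3,fy=3);cv2.imwrite("pics/s6c.png",a)
E
```

```text
t 7.33 p [ 0.506  -0.2252  0.2164] jaw 34.5 tilt [ 0. -0. -1.] w 0.030667021088778394 F [-0.1 -0.2 -1.8] j [ 40.  33. -29. 104.  21.  48.  35.]
t 7.38 p [ 0.506  -0.2253  0.2164] jaw 34.5 tilt [ 0. -0. -1.] w 0.03090492372678583 F [ 0.2  0.1 -1.4] j [ 40.  33. -29. 104.  21.  48.  35.]
```

View pics/w6o.png

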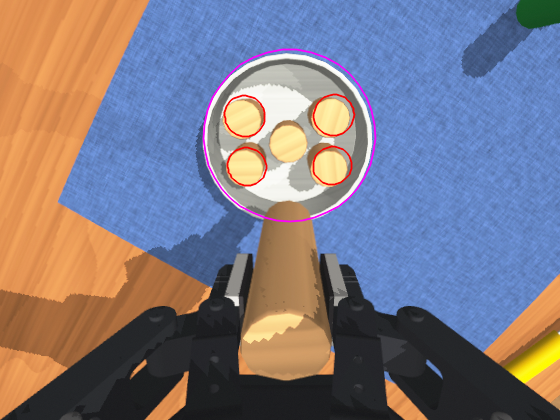

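View pics/s6c.png

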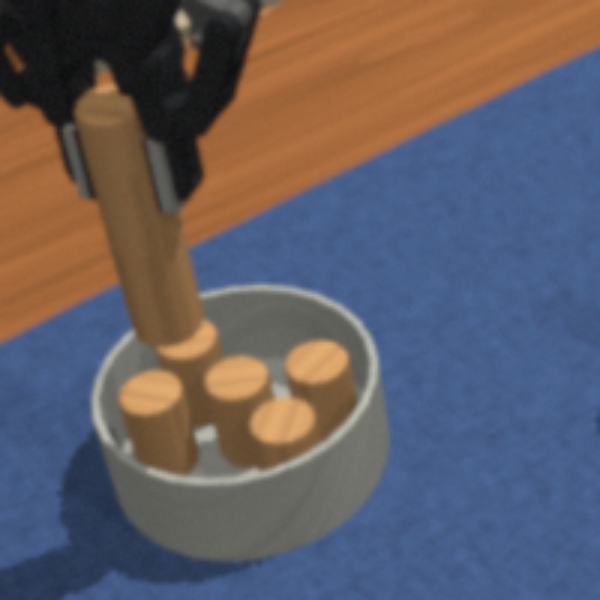

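Emit:
servo_tool([
  {"gripper": 0, "tx": 0, "ty": 0, "tz": 2, "yaw": 0},
  {"gripper": 0, "tx": 0, "ty": 0, "tz": 2.5, "yaw": 0},
  {"gripper": 0, "tx": 0, "ty": 0, "tz": 1.5, "yaw": 0},
  {"gripper": 0, "tx": 0, "ty": 0, "tz": 0.8, "yaw": 0},
  {"gripper": 0, "tx": 0, "ty": 0, "tz": 0, "yaw": 0},
])

```text
clock: 8.05
position: [0.506, -0.2254, 0.1481]
ee_rot: [[-0.566, 0.825, -0.0], [0.825, 0.566, 0.0], [0.0, -0.0, -1.0]]
contact_force: [0.1, 0.3, -0.6]
grip_width: 0.0308
```

```bash
python3 - <<'E'
from p import *
st();c=calibration("wrist");im=camera("wrist");cv2.imwrite("pics/w7.png",im[:,:,::-1])
E
```

```text
t 8.05 p [ 0.506  -0.2254  0.1481] jaw 34.5 tilt [-0.  0. -1.] w 0.030848614722058982 F [ 0.1  0.3 -0.6] j [ 38.  38. -26. 108.  25.  40.  31.]
```

View pics/w7.png

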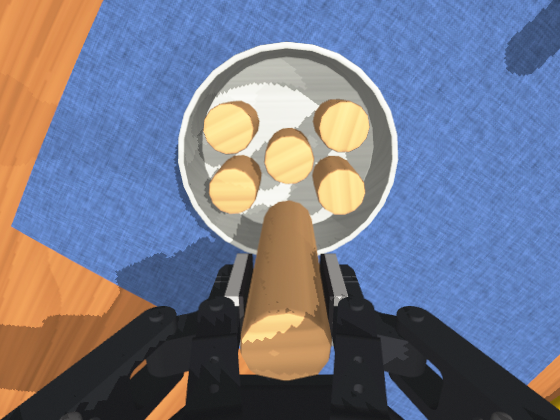

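Emit:
servo_tool([
  {"gripper": 0, "tx": 0, "ty": 0, "tz": 1, "yaw": 0},
  {"gripper": 0, "tx": 0, "ty": 0, "tz": 1.2, "yaw": 0},
  {"gripper": 0, "tx": 0, "ty": 0, "tz": 1.2, "yaw": 0},
  {"gripper": 0, "tx": 0, "ty": 0, "tz": 0.8, "yaw": 0},
  {"gripper": 0, "tx": 0, "ty": 0, "tz": 0.4, "yaw": 0},
])

```text
clock: 8.72
position: [0.5057, -0.2253, 0.1015]
ee_rot: [[-0.566, 0.825, -0.001], [0.825, 0.566, 0.0], [0.001, -0.0, -1.0]]
contact_force: [0.6, -0.0, -1.0]
grip_width: 0.0309
```

Emit:
servo_tool([
  {"gripper": 0, "tx": 0, "ty": 0, "tz": 0.2, "yaw": 0},
  {"gripper": 0, "tx": 0, "ty": 0, "tz": 0.2, "yaw": 0},
  {"gripper": 0, "tx": 0, "ty": 0, "tz": 0, "yaw": 0},
  {"gripper": 0, "tx": 0, "ty": 0, "tz": 0, "yaw": 0},
  {"gripper": 0, "tx": 0, "ty": 0, "tz": 0, "yaw": 0},
])

```text
clock: 9.35
position: [0.5061, -0.2255, 0.0985]
ee_rot: [[-0.566, 0.825, 0.0], [0.825, 0.566, -0.0], [-0.0, 0.0, -1.0]]
contact_force: [0.0, 0.1, -0.8]
grip_width: 0.0312
```

```bash
python3 - <<'E'
from p import *
st();c=calibration("wrist");im=camera("wrist");cv2.imwrite("pics/w8.png",im[:,:,::-1]);im=camera("scene");cv2.imwrite("pics/s8.png",cv2.resize(im[200:350,50:250,::-1],None,fx=4,fy=4))
E
```

```text
t 9.35 p [ 0.5061 -0.2255  0.0985] jaw 34.5 tilt [ 0. -0. -1.] w 0.031188749858272517 F [ 0.   0.1 -0.8] j [ 36.  43. -23. 109.  28.  34.  29.]
```

View pics/w8.png

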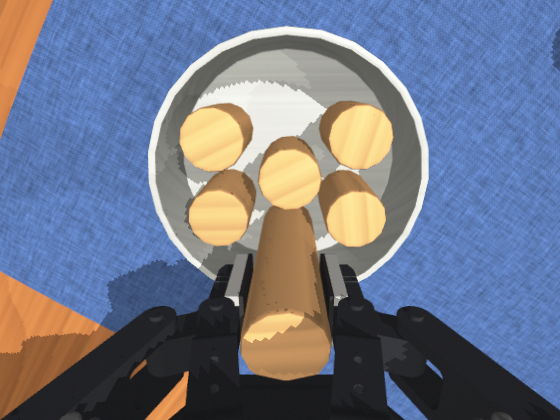

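View pics/s8.png

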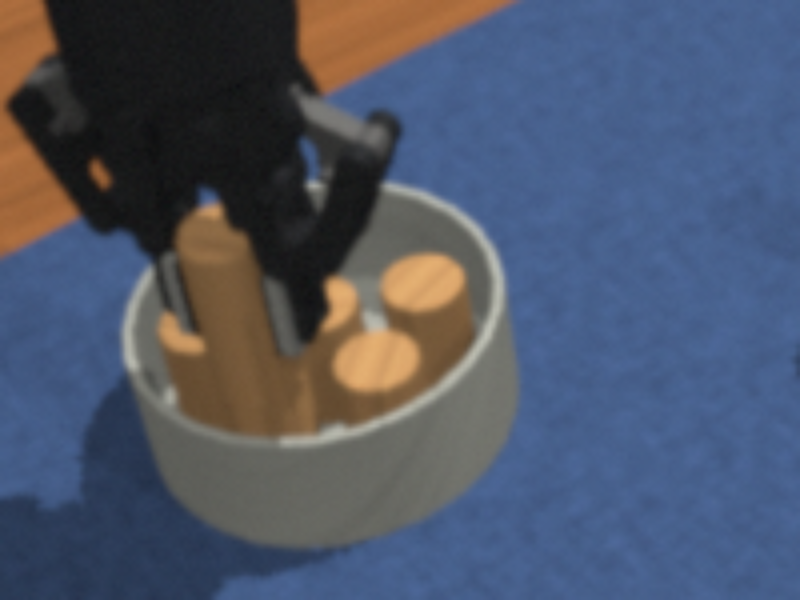

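Emit:
servo_tool([
  {"gripper": 4, "tx": 0, "ty": 0, "tz": 0.05, "yaw": 0},
  {"gripper": 6, "tx": 0, "ty": 0, "tz": 0, "yaw": 0},
  {"gripper": 7, "tx": 0, "ty": 0, "tz": 0, "yaw": 0},
  {"gripper": 7, "tx": 0, "ty": 0, "tz": 0, "yaw": 0},
  {"gripper": 7, "tx": 0, "ty": 0, "tz": 0, "yaw": 0},
])

```text
clock: 10.07
position: [0.506, -0.2255, 0.0978]
ee_rot: [[-0.566, 0.825, 0.0], [0.825, 0.566, 0.0], [-0.0, 0.0, -1.0]]
contact_force: [-0.2, -0.5, 0.0]
grip_width: 0.0699
```

Emit:
servo_tool([
  {"gripper": 7, "tx": 0, "ty": 0, "tz": -1.5, "yaw": 0},
  {"gripper": 7, "tx": 0, "ty": 0, "tz": -3, "yaw": 0},
  {"gripper": 8.5, "tx": 0, "ty": 0, "tz": -5, "yaw": 0},
  {"gripper": 8.5, "tx": 0, "ty": 0, "tz": -5, "yaw": 0},
  {"gripper": 8.5, "tx": 0, "ty": 0, "tz": -2, "yaw": 0},
])

```text
clock: 10.7
position: [0.5074, -0.2256, 0.2671]
ee_rot: [[-0.566, 0.824, 0.006], [0.824, 0.566, -0.002], [-0.005, 0.003, -1.0]]
contact_force: [-0.0, -0.9, -0.9]
grip_width: 0.0847
```

```bash
python3 - <<'E'
from p import *
st();im=camera("scene");cv2.imwrite("pics/s9.png",cv2.resize(im[200:350,50:250,::-1],None,fx=4,fy=4))
r,R,p=plan(.60,.06,.26,-23,10,8.5);show(r)
E
```

```text
t 10.7 p [ 0.5074 -0.2256  0.2671] jaw 34.5 tilt [ 0.006 -0.002 -1.   ] w 0.08471680748770595 F [-0.  -0.9 -0.9] j [ 42.  30. -32. 101.  19.  54.  37.]
[{"gripper": 8.5, "tx": 1.84, "ty": 2.37, "tz": 0.08, "yaw": 5.75}, {"gripper": 8.5, "tx": 2.07, "ty": 2.18, "tz": 0.08, "yaw": 5.75}, {"gripper": 8.5, "tx": 2.27, "ty": 1.96, "tz": 0.08, "yaw": 5.75}, {"gripper": 8.5, "tx": 2.46, "ty": 1.72, "tz": 0.08, "yaw": 5.75}, {"gripper": 8.5, "tx": 2.62, "ty": 1.47, "tz": 0.08, "yaw": 5.75}]
[{"gripper": 8.5, "tx": 2.75, "ty": 1.2, "tz": 0.08, "yaw": 5.75}, {"gripper": 8.5, "tx": 2.86, "ty": 0.92, "tz": 0.09, "yaw": 5.75}, {"gripper": 8.5, "tx": 2.94, "ty": 0.63, "tz": 0.08, "yaw": 5.75}, {"gripper": 8.5, "tx": 2.98, "ty": 0.33, "tz": 0.09, "yaw": 5.75}, {"gripper": 8.5, "tx": 3.0, "ty": 0.02, "tz": 0.08, "yaw": 5.75}]
```

View pics/s9.png

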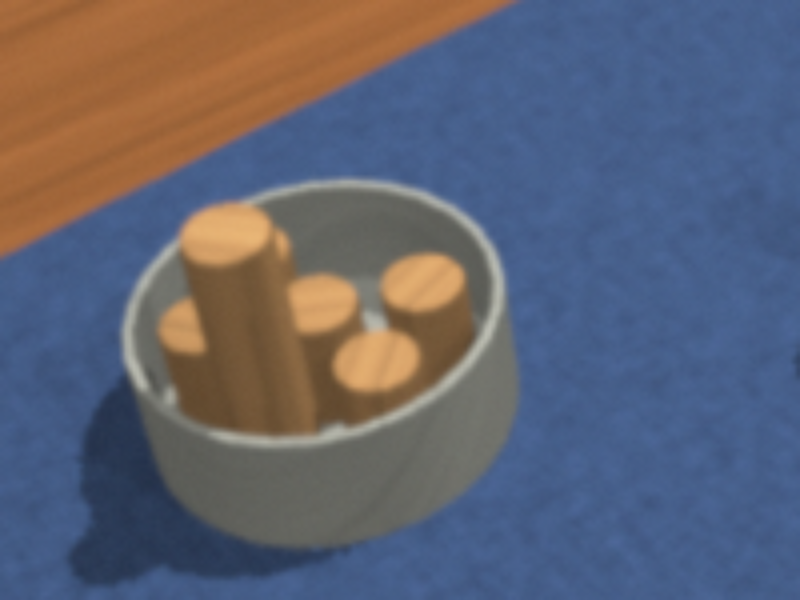

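Emit:
servo_tool([
  {"gripper": 8.5, "tx": 1.8, "ty": 2.4, "tz": 0, "yaw": 5.75},
  {"gripper": 8.5, "tx": 2.1, "ty": 2.2, "tz": 0, "yaw": 5.75},
  {"gripper": 8.5, "tx": 2.3, "ty": 2.0, "tz": 0, "yaw": 5.75},
  {"gripper": 8.5, "tx": 2.5, "ty": 1.7, "tz": 0, "yaw": 5.75},
  {"gripper": 8.5, "tx": 2.6, "ty": 1.5, "tz": 0, "yaw": 5.75},
])

```text
clock: 11.38
position: [0.5525, -0.0807, 0.2628]
ee_rot: [[-0.096, 0.995, -0.0], [0.995, 0.096, 0.0], [0.0, -0.0, -1.0]]
contact_force: [0.7, -0.0, -0.2]
grip_width: 0.0849
```

Emit:
servo_tool([
  {"gripper": 8.5, "tx": 2.8, "ty": 1.2, "tz": 0, "yaw": 5.75},
  {"gripper": 8.5, "tx": 2.9, "ty": 0.9, "tz": 0, "yaw": 5.75},
  {"gripper": 8.5, "tx": 2.9, "ty": 0.6, "tz": 0, "yaw": 5.75},
  {"gripper": 8.5, "tx": 3.0, "ty": 0.3, "tz": 0, "yaw": 5.75},
  {"gripper": 8.5, "tx": 3.0, "ty": 0, "tz": 0, "yaw": 5.75},
])

```text
clock: 12.0
position: [0.5974, 0.063, 0.2628]
ee_rot: [[0.394, 0.919, -0.001], [0.919, -0.394, 0.0], [-0.0, -0.001, -1.0]]
contact_force: [0.4, 0.2, -0.2]
grip_width: 0.0853
```

Emit:
servo_tool([
  {"gripper": 8.5, "tx": 0, "ty": 0, "tz": 2, "yaw": 0},
  {"gripper": 8.5, "tx": 0, "ty": 0, "tz": 2, "yaw": 0},
  {"gripper": 8.5, "tx": 0, "ty": 0, "tz": 0, "yaw": 0},
  {"gripper": 8.5, "tx": 0, "ty": 0, "tz": 0, "yaw": 0},
  {"gripper": 8.5, "tx": 0, "ty": 0, "tz": 0, "yaw": 0},
])

```text
clock: 12.62
position: [0.5981, 0.062, 0.2238]
ee_rot: [[0.392, 0.92, 0.002], [0.92, -0.392, 0.0], [0.001, 0.001, -1.0]]
contact_force: [0.5, 0.1, -0.7]
grip_width: 0.0848
```

```bash
python3 - <<'E'
from p import *
st();c=calibration("wrist");im=camera("wrist")[:,:,::-1].copy();cv2.imwrite("pics/w10.png",im)
for x,y in((.6225,.101),(.6014,.0326),(.6565,.163)):cyl(im,c,x,y,0,.12,.016,1,np.zeros(2),(255,0,255))
cv2.imwrite("pics/w10o.png",im);print(c["rvec"],c["tvec"])
show(plan(.6225,.101,.22,-23,1,8.5)[0])
E
```

```text
t 12.62 p [0.5981 0.062  0.2238] jaw -23.1 tilt [ 0.002  0.    -1.   ] w 0.08475075865340768 F [ 0.5  0.1 -0.7] j [  1.  34. -15.  97.  11.  50. -42.]
[-2.77068861  0.5652801   0.09077154] [-0.52548749  0.24440152  0.44273932]
[{"gripper": 8.5, "tx": 4.55, "ty": 0.72, "tz": 0.38, "yaw": -0.05}]
```

View pics/w10o.png

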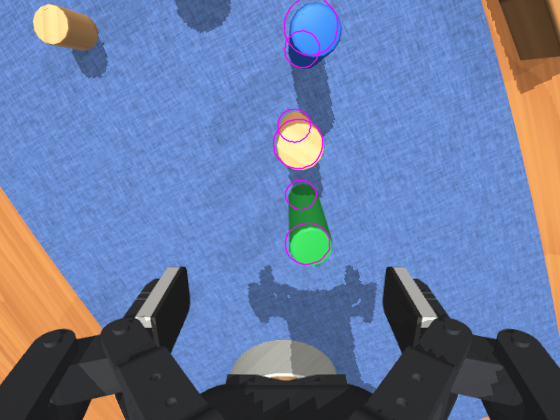

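Emit:
servo_tool([
  {"gripper": 8.5, "tx": 2.5, "ty": 0.4, "tz": 0, "yaw": 0},
  {"gripper": 8.5, "tx": 2.0, "ty": 0.4, "tz": 0, "yaw": 0},
  {"gripper": 8.5, "tx": 0, "ty": 0, "tz": 3, "yaw": 0},
  {"gripper": 8.5, "tx": 0, "ty": 0, "tz": 1, "yaw": 0},
  {"gripper": 8.5, "tx": 0, "ty": 0, "tz": 0, "yaw": 0},
])

```text
clock: 13.3
position: [0.6222, 0.0998, 0.1825]
ee_rot: [[0.392, 0.92, -0.001], [0.92, -0.392, -0.0], [-0.001, -0.001, -1.0]]
contact_force: [0.2, 0.8, 0.9]
grip_width: 0.085
```

```bash
python3 - <<'E'
from p import *
st();c=calibration("wrist");im=camera("wrist")[:,:,::-1].copy()
for x,y in((.6225,.101),):cyl(im,c,x,y,0,.12,.016,1,np.zeros(2),(255,0,255))
cv2.imwrite("pics/w11o.png",im)
show(plan(.6225,.101,.092,-23,1,8.5)[0])
E
```

```text
t 13.3 p [0.6222 0.0998 0.1825] jaw -23.1 tilt [-0.001 -0.    -1.   ] w 0.08497933820733429 F [0.2 0.8 0.9] j [ -3.  39. -14.  94.  12.  48. -45.]
[{"gripper": 8.5, "tx": 0.09, "ty": -0.07, "tz": 9.13, "yaw": -0.08}]
```

View pics/w11o.png

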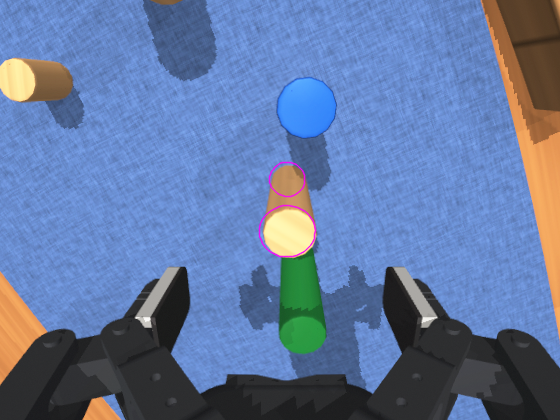

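Emit:
servo_tool([
  {"gripper": 8.5, "tx": 0.1, "ty": 0, "tz": 2, "yaw": 0},
  {"gripper": 8.5, "tx": 0, "ty": 0, "tz": 3, "yaw": 0},
  {"gripper": 8.5, "tx": 0, "ty": 0, "tz": 2.6, "yaw": 0},
  {"gripper": 8.5, "tx": 0, "ty": 0, "tz": 1.4, "yaw": 0},
  {"gripper": 8.5, "tx": 0, "ty": 0, "tz": 0, "yaw": 0},
])

```text
clock: 13.98
position: [0.6229, 0.101, 0.0927]
ee_rot: [[0.392, 0.92, -0.001], [0.92, -0.392, -0.0], [-0.0, -0.0, -1.0]]
contact_force: [0.4, 0.1, 0.4]
grip_width: 0.0851
```

Emit:
servo_tool([
  {"gripper": 0, "tx": 0, "ty": 0, "tz": 0, "yaw": 0},
  {"gripper": 0, "tx": 0, "ty": 0, "tz": 0, "yaw": 0},
  {"gripper": 0, "tx": 0, "ty": 0, "tz": 0, "yaw": 0},
  {"gripper": 0, "tx": 0, "ty": 0, "tz": 0, "yaw": 0},
  {"gripper": 0, "tx": 0, "ty": 0, "tz": 0, "yaw": 0},
])

```text
clock: 14.6
position: [0.6236, 0.1013, 0.0937]
ee_rot: [[0.392, 0.92, 0.002], [0.92, -0.392, 0.0], [0.001, 0.001, -1.0]]
contact_force: [-0.3, -0.2, 5.8]
grip_width: 0.0305
```

Emit:
servo_tool([
  {"gripper": 0, "tx": 0, "ty": 0, "tz": -1, "yaw": 0},
  {"gripper": 0, "tx": 0, "ty": 0, "tz": -3, "yaw": 0},
  {"gripper": 0, "tx": 0, "ty": 0, "tz": -5, "yaw": 0},
  {"gripper": 0, "tx": 0, "ty": 0, "tz": -4.5, "yaw": 0},
  {"gripper": 0, "tx": 0, "ty": 0, "tz": -2, "yaw": 0},
])

```text
clock: 15.22
position: [0.6238, 0.1016, 0.2511]
ee_rot: [[0.391, 0.92, 0.004], [0.92, -0.391, 0.001], [0.003, 0.003, -1.0]]
contact_force: [-0.6, 0.5, -0.7]
grip_width: 0.0303
```

```bash
python3 - <<'E'
from p import *
st();im=camera("wrist")[:,:,::-1].copy()
cv2.imwrite("pics/w12.png",im)
r,R,p=plan(.4603,-.1584,.245,35,10,0);show(r)
E
```

```text
t 15.22 p [0.6238 0.1016 0.2511] jaw -23.0 tilt [ 0.004  0.001 -1.   ] w 0.030278603182223997 F [-0.6  0.5 -0.7] j [ -2.  35. -16.  90.  11.  56. -44.]
[{"gripper": 0, "tx": -3.04, "ty": -0.49, "tz": 0.06, "yaw": -5.8}, {"gripper": 0, "tx": -2.97, "ty": -0.8, "tz": 0.06, "yaw": -5.8}, {"gripper": 0, "tx": -2.88, "ty": -1.1, "tz": 0.06, "yaw": -5.8}, {"gripper": 0, "tx": -2.75, "ty": -1.38, "tz": 0.07, "yaw": -5.8}, {"gripper": 0, "tx": -2.6, "ty": -1.65, "tz": 0.06, "yaw": -5.8}]
[{"gripper": 0, "tx": -2.42, "ty": -1.9, "tz": 0.07, "yaw": -5.8}, {"gripper": 0, "tx": -2.21, "ty": -2.14, "tz": 0.06, "yaw": -5.8}, {"gripper": 0, "tx": -1.98, "ty": -2.35, "tz": 0.07, "yaw": -5.8}, {"gripper": 0, "tx": -1.74, "ty": -2.54, "tz": 0.06, "yaw": -5.8}, {"gripper": 0, "tx": -1.47, "ty": -2.71, "tz": 0.07, "yaw": -5.8}]
```

View pics/w12.png

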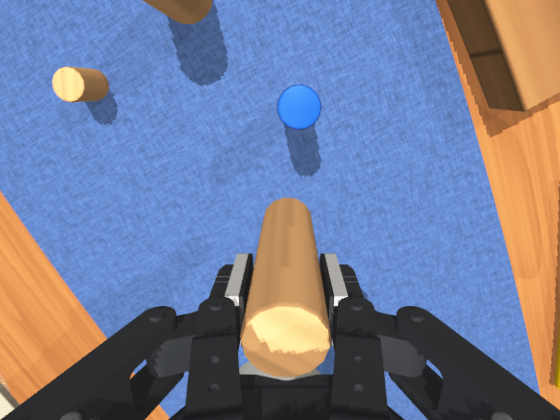

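Emit:
servo_tool([
  {"gripper": 0, "tx": -3.0, "ty": -0.5, "tz": 0, "yaw": -5.8},
  {"gripper": 0, "tx": -3.0, "ty": -0.8, "tz": 0, "yaw": -5.8},
  {"gripper": 0, "tx": -2.9, "ty": -1.1, "tz": 0, "yaw": -5.8},
  {"gripper": 0, "tx": -2.8, "ty": -1.4, "tz": 0, "yaw": -5.8},
  {"gripper": 0, "tx": -2.6, "ty": -1.6, "tz": 0, "yaw": -5.8},
])

```text
clock: 15.9
position: [0.5396, -0.0304, 0.2472]
ee_rot: [[-0.107, 0.994, -0.001], [0.994, 0.107, -0.0], [0.0, -0.001, -1.0]]
contact_force: [0.7, -0.4, -1.0]
grip_width: 0.0308
```

Emit:
servo_tool([
  {"gripper": 0, "tx": -2.4, "ty": -1.9, "tz": 0, "yaw": -5.8},
  {"gripper": 0, "tx": -2.2, "ty": -2.1, "tz": 0, "yaw": -5.8},
  {"gripper": 0, "tx": -2.0, "ty": -2.4, "tz": 0, "yaw": -5.8},
  {"gripper": 0, "tx": -1.7, "ty": -2.5, "tz": 0, "yaw": -5.8},
  {"gripper": 0, "tx": -1.5, "ty": -2.7, "tz": 0, "yaw": -5.8},
])

```text
clock: 16.52
position: [0.4579, -0.1599, 0.2473]
ee_rot: [[-0.576, 0.818, -0.001], [0.818, 0.576, 0.0], [0.001, -0.001, -1.0]]
contact_force: [-0.4, -1.1, -1.6]
grip_width: 0.0307
```

Emit:
servo_tool([
  {"gripper": 0, "tx": 0, "ty": 0, "tz": 1.5, "yaw": 0},
  {"gripper": 0, "tx": 0, "ty": 0, "tz": 1.5, "yaw": 0},
  {"gripper": 0, "tx": 0, "ty": 0, "tz": 0, "yaw": 0},
  {"gripper": 0, "tx": 0, "ty": 0, "tz": 0, "yaw": 0},
  {"gripper": 0, "tx": 0, "ty": 0, "tz": 0, "yaw": 0},
])

```text
clock: 17.15
position: [0.4597, -0.1587, 0.2182]
ee_rot: [[-0.574, 0.819, 0.001], [0.819, 0.574, -0.0], [-0.001, 0.001, -1.0]]
contact_force: [0.2, 0.0, -0.3]
grip_width: 0.0308
```

```bash
python3 - <<'E'
from p import *
st()
for n,o in(("scene",(50,150)),("top",(300,170))):
    im=camera(n);cv2.imwrite(f"pics/{n}13.png",cv2.resize(im[o[1]:o[1]+190,o[0]:o[0]+200,::-1],None,fx=3,fy=3))
show(plan(.4603,-.1584,.15,35,1,0)[0])
E
```

```text
t 17.15 p [ 0.4597 -0.1587  0.2182] jaw 35.0 tilt [ 0.001 -0.    -1.   ] w 0.030752494642178347 F [ 0.2  0.  -0.3] j [ 38.  28. -31. 114.  21.  43.  29.]
[{"gripper": 0, "tx": 0.01, "ty": 0.1, "tz": 6.82, "yaw": -0.02}]
```

View pics/scene13.png

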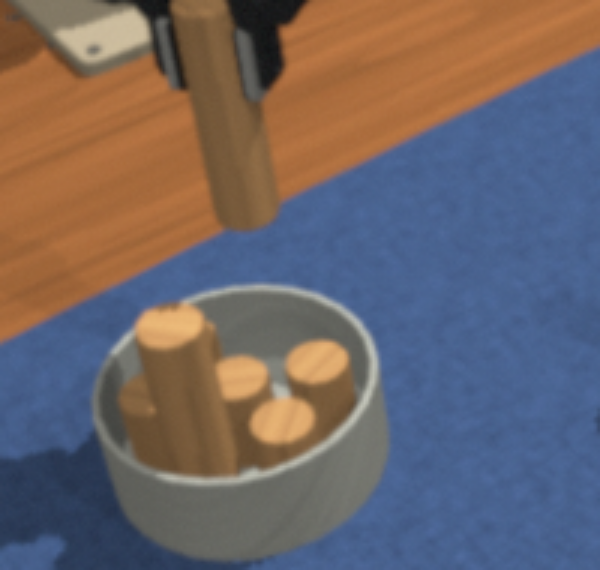

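View pics/top13.png

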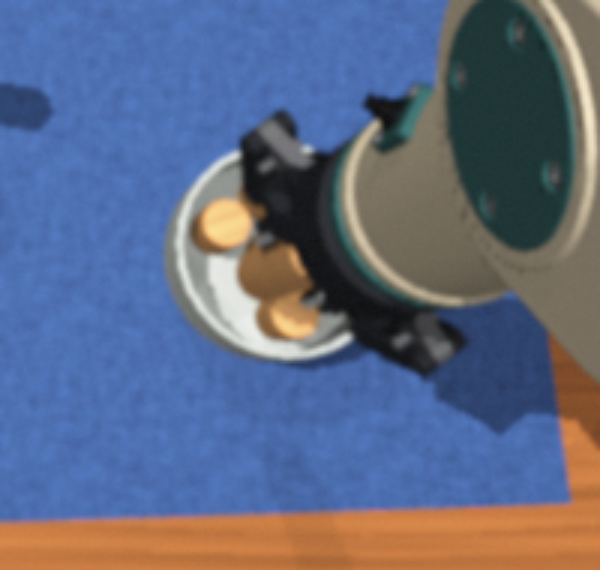

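Emit:
servo_tool([
  {"gripper": 0, "tx": 0, "ty": 0, "tz": 2, "yaw": 0},
  {"gripper": 0, "tx": 0, "ty": 0.05, "tz": 2.5, "yaw": 0},
  {"gripper": 0, "tx": 0, "ty": 0, "tz": 1.5, "yaw": 0},
  {"gripper": 0, "tx": 0, "ty": 0, "tz": 0.8, "yaw": 0},
  {"gripper": 0, "tx": 0, "ty": 0, "tz": 0, "yaw": 0},
])

```text
clock: 17.88
position: [0.4595, -0.1589, 0.1497]
ee_rot: [[-0.573, 0.819, -0.0], [0.819, 0.573, 0.0], [0.0, -0.0, -1.0]]
contact_force: [-0.1, 0.4, -0.7]
grip_width: 0.0307
```

```bash
python3 - <<'E'
from p import *
st();o=(50,200);im=camera("scene");cv2.imwrite("pics/s14.png",cv2.resize(im[200:350,50:250,::-1],None,fx=4,fy=4))
im=camera("wrist");cv2.imwrite("pics/w14.png",im[:,:,::-1])
E
```

```text
t 17.88 p [ 0.4595 -0.1589  0.1497] jaw 35.0 tilt [-0.  0. -1.] w 0.03074119251773776 F [-0.1  0.4 -0.7] j [ 34.  34. -27. 118.  27.  34.  24.]
```

View pics/s14.png

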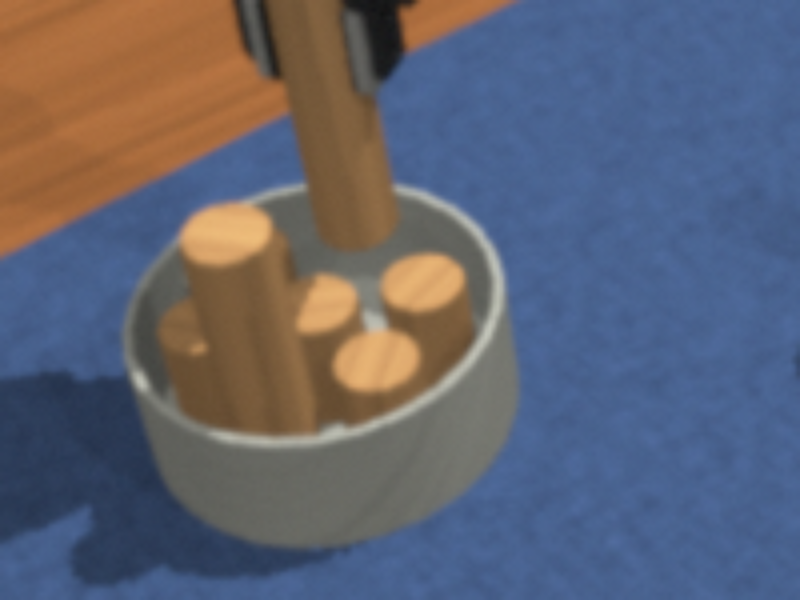

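View pics/w14.png

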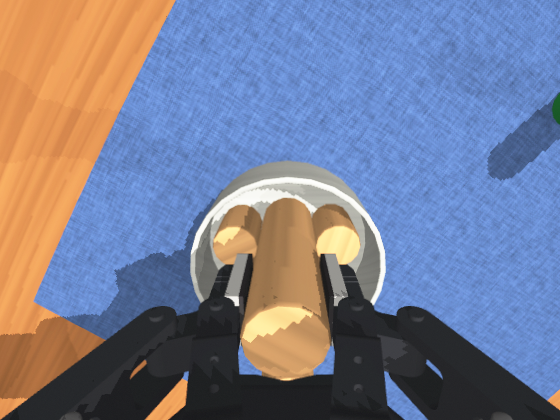

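Emit:
servo_tool([
  {"gripper": 0, "tx": 0, "ty": 0, "tz": 1, "yaw": 0},
  {"gripper": 0, "tx": 0, "ty": 0, "tz": 1.2, "yaw": 0},
  {"gripper": 0, "tx": 0, "ty": 0, "tz": 1.2, "yaw": 0},
  {"gripper": 0, "tx": 0, "ty": 0, "tz": 0.8, "yaw": 0},
  {"gripper": 0, "tx": 0, "ty": 0, "tz": 0.4, "yaw": 0},
])

```text
clock: 18.6
position: [0.4593, -0.1588, 0.1031]
ee_rot: [[-0.573, 0.819, -0.001], [0.819, 0.573, 0.0], [0.001, -0.001, -1.0]]
contact_force: [0.2, 0.7, -0.9]
grip_width: 0.0308
```

Emit:
servo_tool([
  {"gripper": 0, "tx": 0, "ty": 0, "tz": 0.2, "yaw": 0},
  {"gripper": 0, "tx": 0, "ty": 0, "tz": 0.15, "yaw": 0},
  {"gripper": 0, "tx": 0, "ty": 0, "tz": 0, "yaw": 0},
  {"gripper": 0, "tx": 0, "ty": 0, "tz": 0, "yaw": 0},
  {"gripper": 0, "tx": 0, "ty": 0, "tz": 0, "yaw": 0},
])

```text
clock: 19.23
position: [0.4596, -0.159, 0.1005]
ee_rot: [[-0.573, 0.82, 0.0], [0.82, 0.573, -0.0], [-0.0, 0.0, -1.0]]
contact_force: [-0.3, -0.5, -1.1]
grip_width: 0.0307
```

```bash
python3 - <<'E'
from p import *
st();im=camera("scene");cv2.imwrite("pics/s15.png",cv2.resize(im[200:350,50:250,::-1],None,fx=4,fy=4))
im=camera("wrist");cv2.imwrite("pics/w15.png",im[:,:,::-1])
E
```

```text
t 19.23 p [ 0.4596 -0.159   0.1005] jaw 35.0 tilt [ 0. -0. -1.] w 0.030682098461038764 F [-0.3 -0.5 -1.1] j [ 31.  39. -22. 120.  31.  27.  20.]
```

View pics/s15.png

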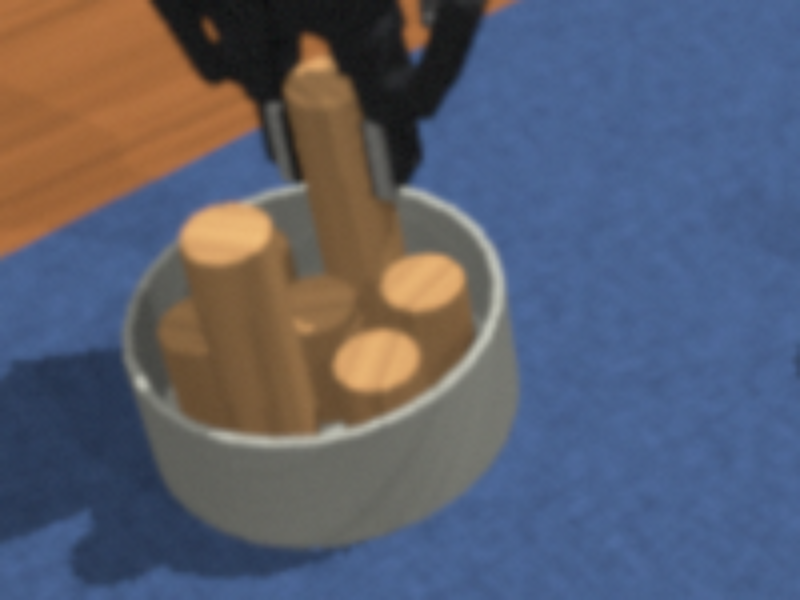

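View pics/w15.png

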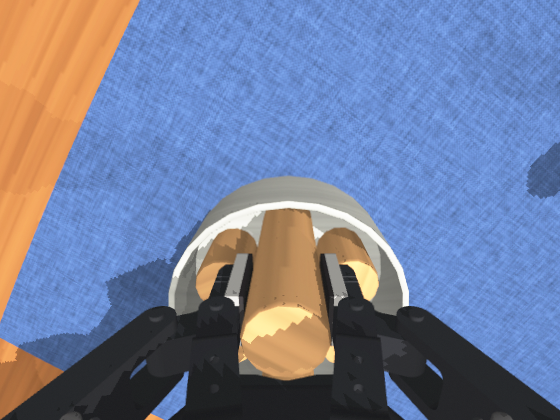

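Close to the floor; another millimetre down, then release and retreat.

Emit:
servo_tool([
  {"gripper": 0, "tx": 0, "ty": 0, "tz": 0.1, "yaw": 0},
  {"gripper": 0, "tx": 0, "ty": 0, "tz": 0, "yaw": 0},
  {"gripper": 0, "tx": 0, "ty": 0, "tz": 0, "yaw": 0},
  {"gripper": 0, "tx": 0, "ty": 0, "tz": 0, "yaw": 0},
  {"gripper": 0, "tx": 0, "ty": 0, "tz": 0, "yaw": 0},
])

```text
clock: 19.95
position: [0.4597, -0.159, 0.0996]
ee_rot: [[-0.573, 0.82, 0.0], [0.82, 0.573, -0.0], [-0.001, 0.0, -1.0]]
contact_force: [-1.0, -0.5, 4.9]
grip_width: 0.0307
```

Emit:
servo_tool([
  {"gripper": 4, "tx": 0, "ty": 0, "tz": 0, "yaw": 0},
  {"gripper": 6, "tx": 0, "ty": 0, "tz": 0, "yaw": 0},
  {"gripper": 7, "tx": 0, "ty": 0, "tz": 0, "yaw": 0},
  {"gripper": 7, "tx": 0, "ty": 0, "tz": 0, "yaw": 0},
  {"gripper": 7, "tx": 0, "ty": 0, "tz": 0, "yaw": 0},
])

```text
clock: 20.58
position: [0.4595, -0.1589, 0.0993]
ee_rot: [[-0.573, 0.82, -0.0], [0.82, 0.573, 0.0], [0.0, -0.0, -1.0]]
contact_force: [-0.3, 0.7, -0.1]
grip_width: 0.07
```

Emit:
servo_tool([
  {"gripper": 7, "tx": 0, "ty": 0, "tz": -1.5, "yaw": 0},
  {"gripper": 7, "tx": 0, "ty": 0, "tz": -3, "yaw": 0},
  {"gripper": 8.5, "tx": 0, "ty": 0, "tz": -5, "yaw": 0},
  {"gripper": 8.5, "tx": 0, "ty": 0, "tz": -5, "yaw": 0},
  {"gripper": 8.5, "tx": 0, "ty": 0, "tz": -3, "yaw": 0},
])

```text
clock: 21.2
position: [0.4601, -0.1588, 0.2778]
ee_rot: [[-0.573, 0.819, 0.004], [0.819, 0.573, -0.001], [-0.003, 0.002, -1.0]]
contact_force: [-0.6, -0.1, -0.4]
grip_width: 0.0851
```

Emit:
servo_tool([
  {"gripper": 8.5, "tx": -4, "ty": 1, "tz": 0, "yaw": 0},
  {"gripper": 8.5, "tx": -5, "ty": 1, "tz": 0, "yaw": 0},
  {"gripper": 8.5, "tx": -6, "ty": 1, "tz": 0, "yaw": 0},
  {"gripper": 8.5, "tx": -5, "ty": 1, "tz": 0, "yaw": 0},
  {"gripper": 8.5, "tx": -2, "ty": 0, "tz": 0, "yaw": 0},
])

```text
clock: 21.82
position: [0.6195, -0.3185, 0.2747]
ee_rot: [[-0.571, 0.821, 0.001], [0.821, 0.571, 0.0], [-0.001, 0.001, -1.0]]
contact_force: [-0.2, -0.0, -0.9]
grip_width: 0.0848
```

Emit:
servo_tool([
  {"gripper": 8.5, "tx": 0, "ty": 0, "tz": 0, "yaw": 0},
  {"gripper": 8.5, "tx": 0, "ty": 0, "tz": 0, "yaw": 0},
  {"gripper": 8.5, "tx": 0, "ty": 0, "tz": 0, "yaw": 0},
  {"gripper": 8.5, "tx": 0, "ty": 0, "tz": 0, "yaw": 0},
  {"gripper": 8.5, "tx": 0, "ty": 0, "tz": 0, "yaw": 0},
])

```text
clock: 22.45
position: [0.6182, -0.3161, 0.2746]
ee_rot: [[-0.573, 0.819, 0.0], [0.819, 0.573, -0.0], [-0.0, -0.0, -1.0]]
contact_force: [0.2, -0.7, -0.0]
grip_width: 0.0847
```

```bash
python3 - <<'E'
from p import *
st();C=np.array([.4838,-.192])
im=camera("scene");cv2.imwrite("pics/s16.png",im[:,:,::-1])
im=camera("top");cv2.imwrite("pics/t16.png",im[:,:,::-1])
c=calibration("wrist");im=camera("wrist")[:,:,::-1].copy()
for x,y in((.4603,-.1584),(.507,-.2253)):cyl(im,c,x,y,.006,.126,.016,1,np.zeros(2),(255,0,255))
cyl(im,c,*C,0,.055,.07,1,np.zeros(2),(0,255,0))
cv2.imwrite("pics/w16.png",im)
E
```

```text
t 22.45 p [ 0.6182 -0.3161  0.2746] jaw 35.0 tilt [ 0. -0. -1.] w 0.08469211910122909 F [ 0.2 -0.7 -0. ] j [ 41.  42. -31.  77.  22.  67.  43.]
```

View pics/s16.png

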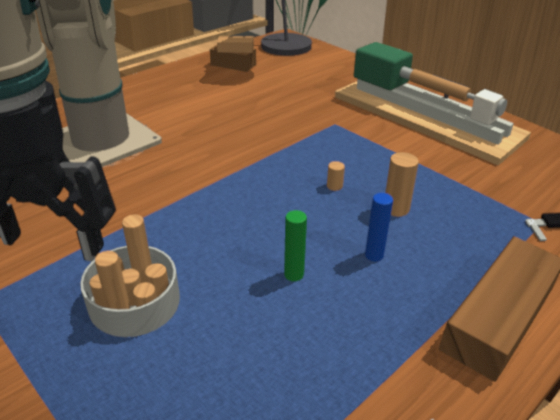

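View pics/t16.png

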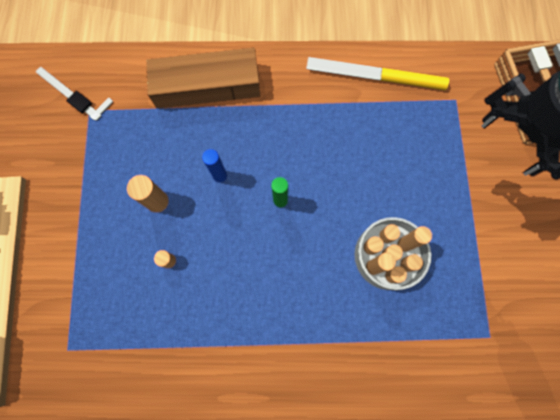

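View pics/w16.png

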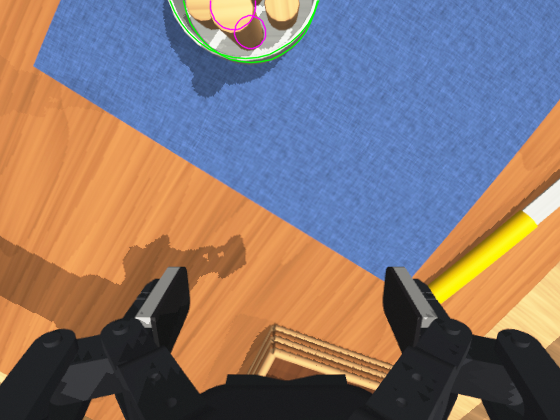

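```bash
python3 - <<'E'
from h import *
c=calibration("top");im=cv2.imread("pics/t16.png");off=(345,205)
a=cv2.resize(im[205:300,345:445],None,fx=6,fy=6,interpolation=cv2.INTER_CUBIC)
b=np.array([.0028,-.001])
for x,y in((.4603,-.1584),(.507,-.2253)):cyl(a,c,x+b[0],y+b[1],.006,.126,.016,6,np.array(off),(255,0,255))
cyl(a,c,.4838+b[0],-.192+b[1],.055,.055,.07,6,np.array(off),(0,255,0));cv2.imwrite("pics/t16o.png",a)
E
```

```text
(no output)
```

View pics/t16o.png

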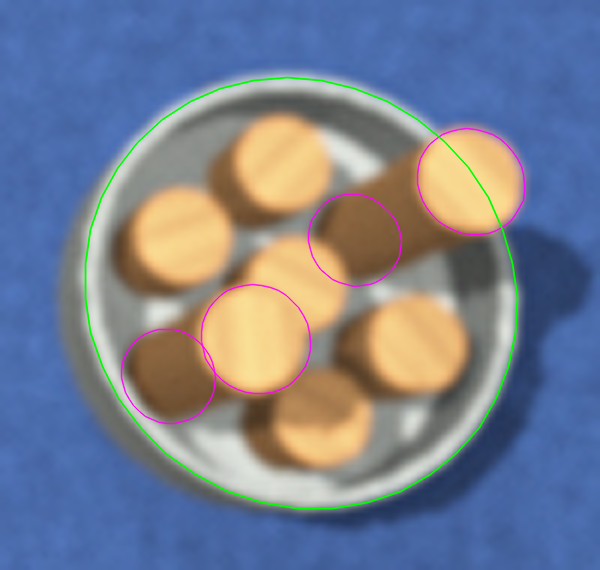

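Both long blanks stand upright in the two gaps, matching the model at foot and top to about 1–2 mm. The bystanders are where they were.

```bash
python3 -c "
from station import ctrl
print(ctrl.close_job())"
```

```text
the job is handed in; nothing more can be done
None
```

Both long, thin wood blanks now stand in the tin's two empty places. I lifted each from above, lowered it to the tin's floor, let go and moved the arm clear. I handed the job in at about 22.6 s of the 61 s allowed.

**Last checks:**
- **Long blanks:** in the final top picture both stand upright. Foot and top match the expected positions in the gaps to about 1–2 mm.
- **Bystanders:** in the final pictures the thick blank, the spare short one and the blue and green look-alikes appear where they were at the start.
- **Forces:** the readings I took at the end of each move stayed below 7 N.

**Disagreements:**
- The top camera read about 3 mm too far in x compared with the wrist camera. I used the wrist-camera values, and the blanks and the tin fitted them.
- One early wrist measurement of the tin was about 10 mm off, most likely because I read the calibration after the picture while the arm was still settling. I threw it out.

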